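Pack the black tape rolls and latch the transport case

ROBOT

A 6-joint arm with a two-finger parallel gripper is mounted at the origin on a cart in front of the work surface, level with it; the furniture and walls round the work are solid. World frame = base frame: x ahead of the robot, y to its left, z up, the work surface at z = 0. Lengths are in m, angles in rad, forces in N, time in s.
With the tool pointing down it reaches from about 0.35 to 0.85 m from the base axis. Payload 8.1 kg.
Tool frame: the origin (TCP) lies at the centre of the arm's flange, where the gripper is bolted on; the fingertips stand 186 mm ahead of it and the grasp point (between the pads) lies 167 mm ahead of it (robot.grasp_offset is the distance from the TCP to the grasp point, in m); z points along the fingers, y is the line along which they close (so a half turn about z gives the same grasp; the last joint's range is limited). The gripper opens to 93 mm and grips with 3 to 60 N. Pads are 15 mm wide; open, the fingers measure 128 mm over their backs; the gripper's body (75 mm by 188 mm) begins 65 mm behind the grasp point.
Start: joints at [-1.271, 0.13, 1.488, -0, 1.523, -0.085], TCP at [0.225, -0.556, 0.405] pointing down, gripper open.
Joint ranges: [-2.96, 2.96], [-0.89, 2.26], [0.02, 2.5], [-1.34, 4.48], [0, 2.73], [-2.66, 2.66]. Speed limits (rad/s): [2.39, 2.39, 2.79, 3.14, 3.14, 3.14].

INTERFACE

Orientations are given as a rotation vector (axis times angle).
In Python, from plant import robot gives the robot as it stands.
- The arm moves only by the tool drive_tool, never from a script. Its argument "moves" is one flat list of numbers, 7 for each row, row after row: the finger opening in mm, from 0 to 93, then the shift along the tool's x, y, z in mm, then the turn, a rotation vector about the tool's x, y, z in degrees. A call has 1 to 8 rows; each row shifts and turns the commanded pose from where the row before left it, along the tool's axes as they then stand; what a row does not reach is not made up. A row lasts 1/10 s, in which the tool goes at most 50 mm and 8.59 degrees, less where a joint would pass 70% of its speed; a pose out of reach is approached as far as the arm can. A call is refused whole if a number of a shift passes 50 or a number of a turn 8.59, either way. A call with a gripper value outside its range is refused whole. The fingers move at their own pace and stop on an object; "grip_force" is the grip in N (left out, the last holds). Time passes only in rows, so rows that do not move let the fingers close. It gives the time, the measured TCP pose, the force, the opening and the grip force at its end, in the units of the state.
- robot.read_state(): the state, without advancing time (a new reading comes with each control period).
- robot.read_camera(name): name is "scene" or "top" or "wrist"; returns a dict with "color" (384x512x3 uint8, red, green, blue), "depth" (384x512 float32, m along the optical axis (not along the pixel's ray), 0 where there is no reading), "mtx" (3x3 intrinsics, pixels), "dist_coeffs" ([k1, k2, p1, p2, k3] as OpenCV has them; the pictures are not rectified), "R" (3x3) and "t" (3): a world point X has camera coordinates R X + t. Camera axes: x right, y down, z forward; pixel columns grow to the right and rows downward; lengths in m; the calibration is good to about 2 mm. A picture is of the moment at which its call begins.
- robot.close_job(): hands the job in; it is judged then, once.
The state is a dict: "t": time; "q": joint angles; "dq": joint speeds; "joint_torque": joint torques, N m; "tool_pos": TCP position; "orientation": TCP orientation; "force": force on the tool from outside, world axes, zero at the start; "wrist_torque": the same for the moment, N m; "opening": finger opening in m; "gripper_force": force on a finger pad.
Only numpy, scipy, OpenCV 4.12 (cv2) and the standard library are available. Lean on these libraries where they do the work, as an engineer would, in place of code of your own. Each camera call takes 0.05 s, during which the arm holds its last target. There are 200 camera calls.

TASK

Pack the small rolls of black tape for a site job: lay every one of them flat on the floor of the open transport case, side by side, then close the lid fully. Hook the wire loop of each of the two draw latches over its keeper on the lid and press the lever down until it snaps over centre, so that both latches clamp the lid; leave the dip cup, the small paint tin and the large masking tape where they are.

Things in the scene. Friction and masses are not known exactly. Their poses are not given: they have to be found in the camera images.
- case: Black transport case, fixed, 140 mm deep (x) x 320 wide (y); base half 75 mm high, walls 5 mm; inside 130 x 310 mm, empty, with a flat grey floor 40 mm above the bench. Origin: centre of the underside; x points from the latch side (front, to the robot) to the hinge side, z up. Latches on the front at y = +105 mm (left) and -105 mm (right).
- lid (a joint): Hinged lid, a hollow shell 140 x 320 x 43 mm with a flat top. rad: 0 shut, 1.57 upright; starts at 1.57 to 1.75, stop at 1.9. A stiff hinge holds it at any angle (0.4 N m: 3 to 6 N at the front edge moves it). Shut it by pushing its outer (rear) face forward, then down; shut, its top is 118 mm above the bench.
- lid_hinge (a point): Middle of the lid's hinge line, which runs along the case's y axis at the top of the base's rear wall: case frame x = +70 mm, z = 75 mm.
- lid_edge (a point): Middle of the lid's front top edge, on its outer face: 140 mm from the hinge along the lid and 43 mm out from the rim plane. Moves with the lid. The two keepers stand 26 mm out from the lid's front (so above the open lid).
- left_lever (a joint): Steel lever of the left draw latch, 65 x 28 x 5 mm. rad: 0 = down, pointing to case -x and 20 degrees below level; grows as it lifts; stop at 1.31 (55 degrees above level); starts at 1.18 to 1.3; stays where left. With the loop hooked, pressing it meets rising resistance (a few N at its end) until it snaps past dead centre at about 0.14 and stays down.
- left_pivot (a point): Pivot of the left lever (axis along the case's y), fixed: case frame x = -86 mm (16 mm in front of the wall), y = +105 mm, z = 45 mm. The pin on which the loop swings sits on the lever's short crank 16 mm from here: with the lever up, 15 mm in front of and 6 mm below this point; with the lever down, straight below it.
- left_press (a point): Where to press the left lever: on its upper face, 55 mm from the pivot, mid width. Moves with the lever.
- left_bar (a point): Middle of the 6 mm round cross bar (along case y) at the free end of the left wire loop, 72 mm from the loop's pin. Loop 45 mm wide outside, two 5 mm arms; free space outside them, the lever passes between them. It swings freely: starts flopped to the front on its stop, 55 to 65 degrees above level; past upright it leans to the lid by itself.
- left_keeper (a point): Seat of the left keeper on the lid: centre of the bar when clamped; lid shut: case frame x = -86, y = +105, z = 105 mm. An upward open hook 26 mm wide with an 11 mm groove: the bar's centre must pass over its front lip 5 mm or more above this point; a block 5.5 mm behind reaches 10 mm above it. Lever up, a hooked bar rests 1 to 8 mm above the seat against the block.
- left_loop (a joint): Spring of the left loop, in m: -0.004 when slack, about 0 when the loop is drawn tight on its keeper (some 14 N).
- right_lever (a joint): Steel lever of the right draw latch, 65 x 28 x 5 mm. rad: 0 = down, pointing to case -x and 20 degrees below level; grows as it lifts; stop at 1.31 (55 degrees above level); starts at 1.18 to 1.3; stays where left. With the loop hooked, pressing it meets rising resistance (a few N at its end) until it snaps past dead centre at about 0.14 and stays down.
- right_pivot (a point): Pivot of the right lever (axis along the case's y), fixed: case frame x = -86 mm (16 mm in front of the wall), y = -105 mm, z = 45 mm. The pin on which the loop swings sits on the lever's short crank 16 mm from here: with the lever up, 15 mm in front of and 6 mm below this point; with the lever down, straight below it.
- right_press (a point): Where to press the right lever: on its upper face, 55 mm from the pivot, mid width. Moves with the lever.
- right_bar (a point): Middle of the 6 mm round cross bar (along case y) at the free end of the right wire loop, 72 mm from the loop's pin. Loop 45 mm wide outside, two 5 mm arms; free space outside them, the lever passes between them. It swings freely: starts flopped to the front on its stop, 55 to 65 degrees above level; past upright it leans to the lid by itself.
- right_keeper (a point): Seat of the right keeper on the lid: centre of the bar when clamped; lid shut: case frame x = -86, y = -105, z = 105 mm. An upward open hook 26 mm wide with an 11 mm groove: the bar's centre must pass over its front lip 5 mm or more above this point; a block 5.5 mm behind reaches 10 mm above it. Lever up, a hooked bar rests 1 to 8 mm above the seat against the block.
- right_loop (a joint): Spring of the right loop, in m: -0.004 when slack, about 0 when the loop is drawn tight on its keeper (some 14 N).
- roll0: Small roll of black tape lying flat, 66 mm in diameter, 19 mm high, 0.06 kg; grasp it across its diameter (its core does not open for a finger). Origin: centre of its underside, z up. Two or three such rolls lie on the bench; an absent one reads None.
- roll1: Small roll of black tape lying flat, 66 mm in diameter, 19 mm high, 0.06 kg; grasp it across its diameter (its core does not open for a finger). Origin: centre of its underside, z up. Two or three such rolls lie on the bench; an absent one reads None.
- roll2: Small roll of black tape lying flat, 66 mm in diameter, 19 mm high, 0.06 kg; grasp it across its diameter (its core does not open for a finger). Origin: centre of its underside, z up. Two or three such rolls lie on the bench; an absent one reads None.
- roll3: Small roll of black tape lying flat, 66 mm in diameter, 19 mm high, 0.06 kg; grasp it across its diameter (its core does not open for a finger). Origin: centre of its underside, z up. Two or three such rolls lie on the bench; an absent one reads None.
- viscosity_cup: Grey conical dip cup, 55 mm across, 63 mm high, standing on the bench at the far left; not part of the job. Origin: centre of its underside.
- tin_quarter: Small open paint tin, 71 mm across, 66 mm high, standing on the bench to the right; not part of the job. Origin: centre of its underside.
- tape_masking: Large roll of beige masking tape, 92 mm across, 26 mm high, lying on the bench to the left; not part of the job. Origin: centre of its underside.
Not all that is in view belongs to the job. What is shaped like the roll1 but blue or orange is not meant.

How it is judged:
By the outcome, as a careful person would: the job done as asked, in the order asked, and still so for the second after the job is handed in, with the robot touching nothing.
Of roll0, roll1, roll2, roll3 only 2 to 3 are there at a start; the rules pass over those that are not, and their reading is None.
At some moment in a run one of roll0, roll1, roll2, roll3 may be knocked a few centimetres aside while the robot is not near it.
It also fails if it takes over 210 s, if anything falls off the work surface, if the arm or the gripper's body presses on something with over 40 N, if the wrist force passes 120 N, or if a joint passes its speed limit or range.

## Working session

There is one attempt and no reset: what is moved stays moved. The work goes in short steps, Python scripts to look and compute and a tool call to move; the robot and the scene stay as the last step left them, time stands still between calls to the robot, and variables do not carry over. Pictures are saved under pics/ and viewed, at most 14 in all, crops included, and the job is handed in when it is done.

Besides the shell and the picture viewer there is one more tool, called after "Request:" as a command line: name --argument value ..., lists and objects as JSON in quotes. drive_tool: Moves the arm, as the interface text tells. Its arguments: {"type":"object","properties":{"moves":{"type":"array","items":{"type":"number"}},"grip_force":{"type":"number"}},"required":["moves"]}

```bash
ls; mkdir -p pics; cat > h.py <<'E'
import numpy as np, cv2
from plant import robot
from scipy.spatial.transform import Rotation as Ro
def cam(n):
    return robot.read_camera(n)
def save(c,f,crop=None,s=1):
    im=c["color"][:,:,::-1]
    if crop: a,b,d,e=crop; im=im[b:e,a:d]
    cv2.imwrite("pics/"+f,cv2.resize(im,None,fx=s,fy=s,interpolation=cv2.INTER_CUBIC))
def ray(c,uv):
    uv=np.array(uv,float).reshape(-1,1,2)
    n=cv2.undistortPoints(uv,c["mtx"],c["dist_coeffs"])[:,0]
    d=np.c_[n,np.ones(len(n))]@c["R"]; o=-c["R"].T@c["t"]
    return o,d,n
def onz(c,uv,z):
    o,d,_=ray(c,uv); return o+d*((z-o[2])/d[:,2])[:,None]
def pts(c):
    "world xyz for all pixels by depth"
    h,w=c["depth"].shape
    v,u=np.mgrid[:h,:w]
    o,d,_=ray(c,np.c_[u.ravel(),v.ravel()])
    return (o+d*c["depth"].ravel()[:,None]).reshape(h,w,3)
def proj(c,X):
    r,_=cv2.Rodrigues(c["R"]); return cv2.projectPoints(np.array(X,float).reshape(-1,1,3),r,c["t"],c["mtx"],c["dist_coeffs"])[0][:,0]
def st():
    s=robot.read_state(); R=Ro.from_rotvec(s["orientation"])
    return s,R
E
python3 - <<'E'
from h import *
import numpy as np
np.set_printoptions(precision=4,suppress=True)
for n in ("scene","top"):
    c=cam(n); save(c,n+"0.png",s=1.5); print(n,c["mtx"][0,0],-c["R"].T@c["t"],c["R"])
s,R=st(); print(s["t"],s["tool_pos"],R.as_matrix(),robot.grasp_offset,s["opening"])
E
```

```text
pics
scene 373.3488259815056 [-0.1154  0.5426  1.0119] [[-0.6774 -0.7355 -0.0094]
 [-0.5413  0.5071 -0.6707]
 [ 0.4981 -0.4493 -0.7417]]
top 375.4187520155981 [ 0.3835 -0.0297  1.3695] [[-0.0253 -0.9997  0.005 ]
 [-0.9955  0.0247 -0.0913]
 [ 0.0912 -0.0073 -0.9958]]
0.1 [ 0.2252 -0.5559  0.4038] [[ 0.9269  0.3754 -0.0005]
 [ 0.3754 -0.9269  0.0016]
 [ 0.0001 -0.0016 -1.    ]] 0.1673 0.09309751674524479
```

View pics/scene0.png

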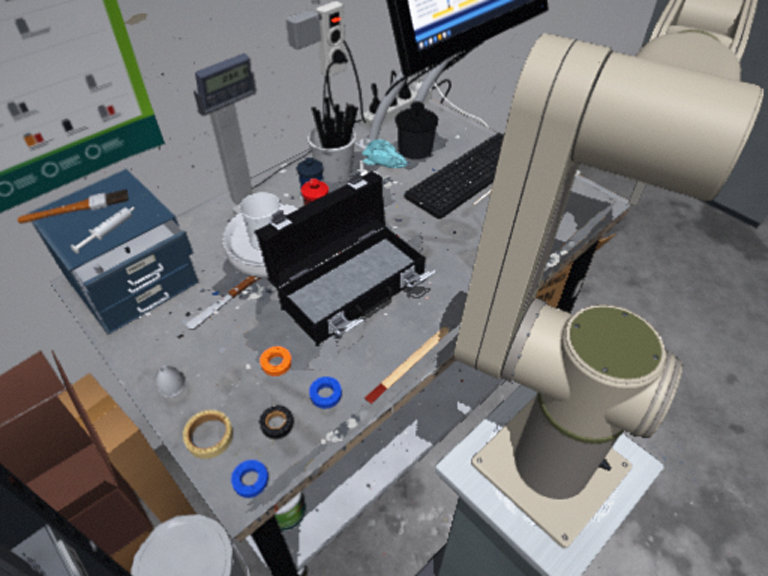

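View pics/top0.png

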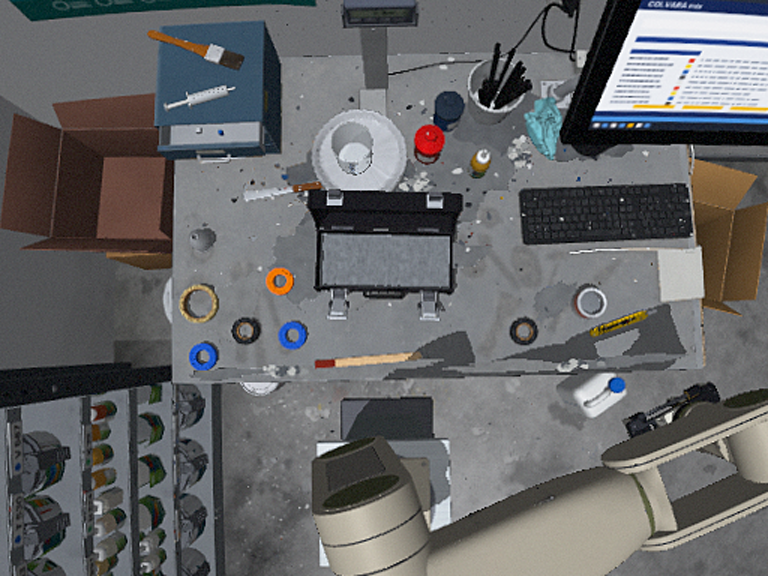

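Top view (768×576): black rolls at (246,330) and (523,330). Lookalikes are blue (204,355) and (292,334), orange (279,281), masking tape (198,302) and a tin (590,300). The case floor spans roughly (318–453, 233–291), the lid is upright behind it, and the loops are at (338,303) and (430,303). Next: measure, and take one close crop.

```bash
python3 - <<'E'
from h import *
np.set_printoptions(precision=4,suppress=True)
c=cam("top"); P=pts(c); im=c["color"]; hsv=cv2.cvtColor(im,cv2.COLOR_RGB2HSV)
print("bench z",np.median(P[225:235,300:330,2]))
for (u,v) in [(164,220),(349,220)]:
    b=im[v-18:v+18,u-18:u+18].copy()
    Z=P[v-18:v+18,u-18:u+18]
    m=(Z[...,2]>0.010)
    print((u,v),m.sum(),"z",np.median(Z[...,2][m]), "mid bbox",(Z[m][:,:2].min(0)+Z[m][:,:2].max(0))/2, np.ptp(Z[m][:,:2],axis=0),"mean",Z[m].mean(0))
    dk=(hsv[v-18:v+18,u-18:u+18,2]<75).astype(np.uint8)
    cs,_=cv2.findContours(dk,cv2.RETR_EXTERNAL,2); k=max(cs,key=cv2.contourArea)
    (cx,cy),r=cv2.minEnclosingCircle(k); print(cx+u-18,cy+v-18,r,onz(c,[(cx+u-18,cy+v-18)],0.019))
# floor
reg=(P[...,2]>0.03)&(P[...,2]<0.05)&(P[...,0]>0.4)&(P[...,0]<.75)&(abs(P[...,1])<.3)
reg=cv2.morphologyEx(reg.astype(np.uint8),cv2.MORPH_OPEN,np.ones((7,7)))
n,l,sst,ce=cv2.connectedComponentsWithStats(reg)
k=1+np.argmax(sst[1:,4]); q=P[l==k]
print("floor",sst[k],np.median(q[:,2]),cv2.minAreaRect((q[:,:2]*1000).astype(np.float32)))
save(c,"crop.png",(190,115,330,225),5)
save_im=np.hstack([im[200:240,144:184],im[200:240,329:369]])[:,:,::-1]
cv2.imwrite("pics/rolls.png",cv2.resize(save_im,None,fx=7,fy=7))
c2=cam("scene");save(c2,"crop2.png",(160,110,300,235),5.5)
E
```

```text
bench z -0.0008181984126879316
(164, 220) 198 z 0.01749754223767397 mid bbox [0.4175 0.1647] [0.0681 0.3889] mean [0.4218 0.3241 0.0242]
163.90397262573242 219.9834442138672 9.956108093261719 [[0.4223 0.3221 0.019 ]]
(349, 220) 189 z 0.01740938966567307 mid bbox [ 0.4021 -0.2038] [0.0584 0.3482] mean [ 0.4011 -0.3337  0.0744]
348.69354820251465 220.40322494506836 9.49364948272705 [[ 0.4041 -0.3455  0.019 ]]
floor [ 213  156   87   37 3072] 0.03937841204242787 ((579.3798217773438, -14.787200927734375), (310.5269470214844, 128.3953399658203), 87.29734802246094)
```

View pics/rolls.png

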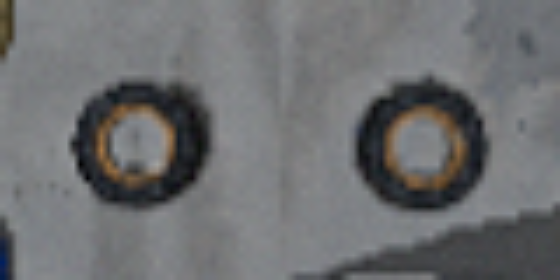

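View pics/crop.png

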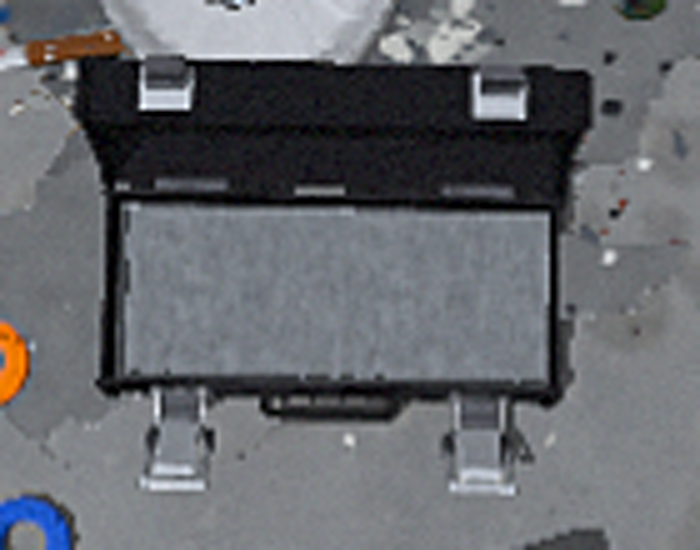

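Both crops show black tape with a tan core, 66 mm across. Case centre is about (0.579, -0.015) with yaw about -2.7°. I'll align the tool with the case, then go over the right roll.

Request:
drive_tool --moves '[88, 0, 0, 0, 0, 0, 8.25, 88, 0, 0, 0, 0, 0, 8.25, 88, 0, 0, 0, 0, 0, 8.25]'

```text
t: 0.5
tool_pos: [0.2252, -0.556, 0.4044]
orientation: [-3.14, 0.083, 0.0]
force: [0.5, -0.2, 0.8]
opening: 0.0881
gripper_force: 0.0
```

```bash
cat >> h.py <<'E'
YAW=np.radians(-2.7); C=np.array([0.5794,-0.0148,0])
def cw(p): # case mm -> world m
    return C+Ro.from_euler("z",YAW).apply(np.array(p,float))/1000
def wc(p): return Ro.from_euler("z",-YAW).apply(np.array(p,float)-C)*1000
def go(tip,off=0.186):
    "shift in tool axes mm to bring fingertip point to world tip"
    s,R=st(); t=s["tool_pos"]+R.apply([0,0,off])
    return R.inv().apply(np.array(tip)-t)*1000
E
python3 - <<'E'
from h import *
np.set_printoptions(precision=2,suppress=True)
s,R=st(); print(s["t"],s["tool_pos"],R.as_matrix(),s["q"])
print("roll R",go([.4041,-.3455,.15]),go([.4041,-.3455,.005]))
c=cam("top");P=pts(c)
# stuff behind lid: in case frame, heights
Q=wc(P.reshape(-1,3))
for y in range(-150,160,15):
    m=(abs(Q[:,1]-y)<12)&(Q[:,0]>125)&(Q[:,0]<240)&(Q[:,2]>12)
    print(y,m.sum(),(Q[m][:,0].min(),Q[m][:,2].max()) if m.any() else "")
m=(Q[:,2]>150)&(abs(Q[:,1])<165)&(Q[:,0]>40)&(Q[:,0]<160)&(Q[:,2]<260)
print("lid high pts x",np.percentile(Q[m],[1,10,50,90,99],axis=0))
# yaw check: front wall rim edges
m=(Q[:,2]>65)&(Q[:,2]<85)&(abs(Q[:,1])<165)&(Q[:,0]>-85)&(Q[:,0]<-50); print(m.sum(),np.median(Q[m],axis=0),np.polyfit(Q[m][:,1],Q[m][:,0],1))
E
```

```text
0.5 [ 0.23 -0.56  0.4 ] [[ 1.   -0.05 -0.  ]
 [-0.05 -1.    0.  ]
 [-0.   -0.   -1.  ]] [-1.27  0.13  1.49 -0.    1.52  0.35]
roll R [ 167.5  -219.58   68.49] [ 167.54 -219.5   213.49]
-150 0 
-135 1 (np.float64(125.32516845362451), np.float64(206.11016164708042))
-120 0 
-105 0 
-90 0 
-75 0 
-60 0 
-45 39 (np.float64(204.50539336766727), np.float64(62.13827990818466))
-30 91 (np.float64(180.16264428807463), np.float64(62.13827990818466))
-15 114 (np.float64(166.65894620172196), np.float64(59.89982843454689))
0 121 (np.float64(125.03743085351954), np.float64(206.5118936430128))
15 123 (np.float64(125.03743085351954), np.float64(206.5118936430128))
30 147 (np.float64(172.07531428021062), np.float64(160.2884855470279))
45 173 (np.float64(172.07531428021062), np.float64(160.2884855470279))
60 145 (np.float64(171.14715781967345), np.float64(156.71798856439588))
75 128 (np.float64(171.24864901490665), np.float64(157.59630732233808))
90 123 (np.float64(171.24864901490665), np.float64(159.10667206098285))
105 125 (np.float64(171.33843617909744), np.float64(160.65980854334438))
120 122 (np.float64(171.7173190074235), np.float64(160.98459924530894))
135 123 (np.float64(125.23789321092104), np.float64(207.84553083560775))
150 115 (np.float64(125.299102052698), np.float64(207.2104101164096))
lid high pts x [[  80.49 -161.01  174.51]
 [  84.67 -135.61  208.26]
 [ 101.95    0.33  212.39]
 [ 118.65  135.74  217.6 ]
 [ 124.34  159.57  237.73]]
226 [-71.09   4.69  72.31] [  0.   -70.25]
```

Request:
drive_tool --moves '[86, 28, -36.6, 11.4, 0, 0, 0, 86, 28, -36.6, 11.4, 0, 0, 0, 86, 28, -36.6, 11.4, 0, 0, 0, 86, 28, -36.6, 11.4, 0, 0, 0, 86, 28, -36.6, 11.4, 0, 0, 0, 86, 27.5, -36.6, 11.4, 0, 0, 0, 86, 0, 0, 0, 0, 0, 0]'

```text
t: 1.25
tool_pos: [0.4052, -0.3403, 0.3343]
orientation: [-3.137, 0.061, 0.002]
force: [-0.8, -0.7, -0.4]
opening: 0.0859
gripper_force: 0.0
```

```bash
cat > roll.py <<'E'
from h import *
import sys
np.set_printoptions(precision=2,suppress=True)
g=np.array([float(sys.argv[1]),float(sys.argv[2])])
c=cam("wrist"); P=pts(c); hsv=cv2.cvtColor(c["color"],cv2.COLOR_RGB2HSV)
m=((P[...,2]>0.011)&(P[...,2]<0.026)&(np.hypot(P[...,0]-g[0],P[...,1]-g[1])<.07)&(hsv[...,2]<90)).astype(np.uint8)
m=cv2.morphologyEx(m,cv2.MORPH_OPEN,np.ones((3,3)))
k=max(cv2.findContours(m,cv2.RETR_EXTERNAL,2)[0],key=cv2.contourArea)
W=onz(c,k[:,0,:],0.019)[:,:2]
(cx,cy),r=cv2.minEnclosingCircle((W*1000).astype(np.float32)); print("circle mm",cx,cy,r, "rect",cv2.minAreaRect((W*1000).astype(np.float32)))
# algebraic circle fit
A=np.c_[2*W,np.ones(len(W))]; s=np.linalg.lstsq(A,(W**2).sum(1),rcond=None)[0]; print("fit",s[:2],np.sqrt(s[2]+s[0]**2+s[1]**2))
print("go",go([cx/1000,cy/1000,.005]))
save(c,sys.argv[3])
E
python3 roll.py .4041 -.3455 w1.png
```

```text
circle mm 402.82562255859375 -348.7035217285156 33.39850616455078 rect ((402.4083251953125, -348.8763427734375), (65.81074523925781, 65.36988830566406), 43.255252838134766)
fit [ 0.4  -0.35] 0.032481731924806426
go [ -0.56   7.02 144.2 ]
```

Request:
drive_tool --moves '[86, -0.5, 7, 36, 0, 0, 0, 86, 0, 0, 36, 0, 0, 0, 86, 0, 0, 36, 0, 0, 0, 86, 0, 0, 35, 0, 0, 0, 86, 0, 0, 0, 0, 0, 0, 86, 0, 0, 0, 0, 0, 0]'

```text
t: 1.9
tool_pos: [0.4015, -0.3525, 0.1938]
orientation: [-3.14, 0.074, 0.001]
force: [1.1, -0.3, 0.6]
opening: 0.086
gripper_force: 0.0
```

```bash
python3 - <<'E'
from h import *
np.set_printoptions(precision=4,suppress=True)
s,R=st(); print(s["tool_pos"],R.as_matrix()[:,2], go([.4028,-.3487,.005]))
E
```

```text
[ 0.4015 -0.3525  0.1938] [-0.0008  0.0006 -1.    ] [ 1.2379 -3.7036  2.848 ]
```

Request:
drive_tool --moves '[86, 1, -3.5, 3, 0, 0, 0, 50, 0, 0, 0, 0, 0, 0, 50, 0, 0, 0, 0, 0, 0, 50, 0, 0, 0, 0, 0, 0, 50, 0, 0, 0, 0, 0, 0, 50, 0, 0, 0, 0, 0, 0, 50, 0, 0, 0, 0, 0, 0, 50, 0, 0, 0, 0, 0, 0]' --grip_force 20

```text
t: 2.7
tool_pos: [0.4036, -0.3485, 0.1912]
orientation: [3.14, -0.074, 0.001]
force: [-1.3, 1.1, 5.8]
opening: 0.0655
gripper_force: 20.0
```

Request:
drive_tool --moves '[50, 0, 0, -20, 0, 0, 0, 50, 0, 0, -40, 0, 0, 0, 50, 0, 0, -40, 0, 0, 0, 50, 0, 0, -40, 0, 0, 0, 50, 0, 0, 0, 0, 0, 0, 50, 0, 0, 0, 0, 0, 0]'

```text
t: 3.3
tool_pos: [0.4035, -0.3484, 0.3316]
orientation: [3.139, -0.074, 0.003]
force: [-0.3, -0.1, -1.3]
opening: 0.0657
gripper_force: 20.0
```

```bash
python3 - <<'E'
from h import *
np.set_printoptions(precision=2,suppress=True)
s,R=st(); print(s["tool_pos"],R.as_rotvec(),s["opening"],s["gripper_force"])
print("above",go(cw([-5,-60,150])),go(cw([-5,-60,46])))
E
```

```text
[ 0.4  -0.35  0.33] [ 3.14 -0.07  0.  ] 0.06567115986310972 19.9998477101326
above [ 154.62 -281.9    -4.68] [ 154.42 -282.09   99.32]
```

Request:
drive_tool --moves '[50, 22, -40, 0, 0, 0, 0, 50, 22, -40, 0, 0, 0, 0, 50, 22, -40, 0, 0, 0, 0, 50, 22, -40, 0, 0, 0, 0, 50, 22, -40, 0, 0, 0, 0, 50, 22, -40, 0, 0, 0, 0, 50, 22, -42, 0, 0, 0, 0, 50, 0, 0, 0, 0, 0, 0]'

```text
t: 4.1
tool_pos: [0.5714, -0.0688, 0.3278]
orientation: [-3.138, 0.066, 0.004]
force: [0.0, -0.1, -2.2]
opening: 0.0657
gripper_force: 20.0
```

Request:
drive_tool --moves '[50, 0, 0, 0, 0, 0, 0, 50, 0, 0, 30, 0, 0, 0, 50, 0, 0, 30, 0, 0, 0, 50, 0, 0, 25, 0, 0, 0, 50, 0, 0, 0, 0, 0, 0, 50, 0, 0, 0, 0, 0, 0]'

```text
t: 4.7
tool_pos: [0.5695, -0.0748, 0.2447]
orientation: [-3.14, 0.076, 0.004]
force: [0.3, 0.1, 0.4]
opening: 0.0654
gripper_force: 20.0
```

```bash
python3 - <<'E'
from h import *
np.set_printoptions(precision=2,suppress=True)
s,R=st(); print(s["tool_pos"],R.as_rotvec(),s["opening"],s["gripper_force"])
print(go(cw([-5,-60,46])))
E
```

```text
[ 0.57 -0.07  0.24] [-3.14  0.08  0.  ] 0.06537050838539803 19.999851286411285
[ 2.51 -0.35 12.67]
```

Lower, release gently and lift.

Request:
drive_tool --moves '[50, 0, 0, 8, 0, 0, 0, 50, 0, 0, 4, 0, 0, 0, 50, 0, 0, 0, 0, 0, 0, 50, 0, 0, 0, 0, 0, 0, 76, 0, 0, 0, 0, 0, 0, 76, 0, 0, 0, 0, 0, 0, 76, 0, 0, 0, 0, 0, 0]'

```text
t: 5.4
tool_pos: [0.5705, -0.0737, 0.2337]
orientation: [3.141, -0.074, 0.001]
force: [-0.1, -0.2, -0.1]
opening: 0.076
gripper_force: 0.0
```

Request:
drive_tool --moves '[76, 0, 0, -40, 0, 0, 0, 76, 0, 0, -40, 0, 0, 0, 76, 0, 0, -40, 0, 0, 0, 76, 0, 0, -20, 0, 0, 0, 76, 0, 0, 0, 0, 0, 0]'

```text
t: 5.9
tool_pos: [0.5715, -0.074, 0.3782]
orientation: [3.139, -0.074, 0.012]
force: [1.1, 0.0, -0.1]
opening: 0.0759
gripper_force: 0.0
```

```bash
python3 - <<'E'
from h import *
np.set_printoptions(precision=4,suppress=True)
c=cam("top"); P=pts(c); im=c["color"]; hsv=cv2.cvtColor(im,cv2.COLOR_RGB2HSV)
u,v=164,220
m=(hsv[...,2]<75).astype(np.uint8); w=np.zeros_like(m); w[v-30:v+30,u-30:u+30]=1; m&=w
cs,_=cv2.findContours(m,cv2.RETR_EXTERNAL,2)
for k in cs:
    if cv2.contourArea(k)>100:
        (cx,cy),r=cv2.minEnclosingCircle(k); print(cx,cy,r,onz(c,[(cx,cy)],0.019))
w=cam("wrist"); save(w,"w2.png",s=1.2)
print("go left",go([.4223,.3221,.15]))
E
```

```text
163.9039764404297 219.9834442138672 9.95610523223877 [[0.4223 0.3221 0.019 ]]
go left [-166.6973 -388.4375   37.0728]
```

View pics/w2.png

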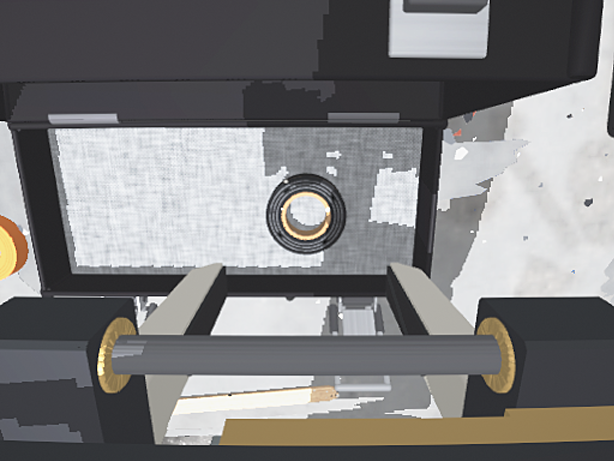

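The roll lies flat in the case at (305,213) of the wrist view. Now the left roll.

Request:
drive_tool --moves '[86, -20, -40, 0, 0, 0, 0, 86, -20, -44, 0, 0, 0, 0, 86, -20, -44, 0, 0, 0, 0, 86, -20, -44, 0, 0, 0, 0, 86, -20, -44, 0, 0, 0, 0, 86, -20, -44, 10, 0, 0, 0, 86, -20, -44, 10, 0, 0, 0, 86, -20, -44, 10, 0, 0, 0]'

```text
t: 6.8
tool_pos: [0.4252, 0.2827, 0.3407]
orientation: [3.139, -0.074, -0.004]
force: [0.5, -1.3, 0.2]
opening: 0.0863
gripper_force: 0.0
```

Request:
drive_tool --moves '[86, -7, -40, 7, 0, 0, 0, 86, 0, 0, 0, 0, 0, 0, 86, 0, 0, 0, 0, 0, 0]'

```text
t: 7.1
tool_pos: [0.4208, 0.322, 0.3338]
orientation: [3.138, -0.07, -0.006]
force: [0.8, 0.5, -0.3]
opening: 0.0861
gripper_force: 0.0
```

```bash
python3 roll.py .4223 .3221 w3.png; python3 -c "
from h import *
print(st()[0]['tool_pos'],st()[0]['q'])"
```

```text
circle mm 446.0123291015625 330.2242126464844 20.265987396240234 rect ((447.6932067871094, 330.19879150390625), (39.215965270996094, 13.72381591796875), 89.13349151611328)
fit [0.45 0.33] 0.013219300473705899
go [ 25.   -10.9  143.41]
[0.42138454 0.32121261 0.3344937 ] [ 5.54713621e-01 -1.33225089e-02  1.76719076e+00 -5.09823207e-04
  1.39106645e+00  2.17197923e+00]
```

View pics/w3.png

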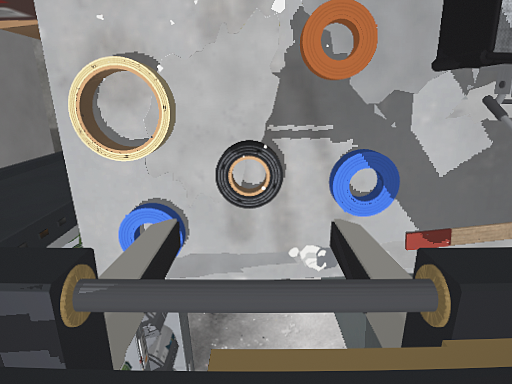

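Black roll at (249,174) of the wrist view, radius 34 px. Neighbours are blue at (152,232) and (365,182).

```bash
python3 - <<'E'
from h import *
c=cam("wrist"); hsv=cv2.cvtColor(c["color"],cv2.COLOR_RGB2HSV)
m=(hsv[...,2]<80).astype(np.uint8); w=np.zeros_like(m); cv2.circle(w,(249,174),40,1,-1); m&=w
k=max(cv2.findContours(m,cv2.RETR_EXTERNAL,2)[0],key=cv2.contourArea)
W=onz(c,k[:,0,:],0.019)[:,:2]*1000
print(cv2.minEnclosingCircle(W.astype(np.float32)),onz(c,[(249,174)],.019))
(cx,cy),r=cv2.minEnclosingCircle(W.astype(np.float32)); print(go([cx/1000,cy/1000,.005]))
E
```

```text
((422.82440185546875, 325.2481689453125), 33.62009048461914) [[0.42416596 0.32452951 0.019     ]]
[  1.2597807   -5.02507277 144.1482603 ]
```

Request:
drive_tool --moves '[86, 1.5, -4, 36, 0, 0, 0, 86, 0, 0, 36, 0, 0, 0, 86, 0, 0, 36, 0, 0, 0, 86, 0, 0, 31, 0, 0, 0, 86, 0, 0, 0, 0, 0, 0, 86, 0, 0, 0, 0, 0, 0, 86, 0, 0, 0, 0, 0, 0]'

```text
t: 7.9
tool_pos: [0.4248, 0.3257, 0.1997]
orientation: [-3.139, 0.076, -0.004]
force: [0.0, 0.1, 0.4]
opening: 0.0863
gripper_force: 0.0
```

```bash
python3 - <<'E'
from h import *
print(go([.4232,.325,.005]))
E
```

```text
[-2.14575973  1.10643037  8.68966956]
```

Request:
drive_tool --moves '[86, -2, 1, 8.5, 0, 0, 0, 86, 0, 0, 0, 0, 0, 0, 50, 0, 0, 0, 0, 0, 0, 50, 0, 0, 0, 0, 0, 0, 50, 0, 0, 0, 0, 0, 0, 50, 0, 0, 0, 0, 0, 0, 50, 0, 0, 0, 0, 0, 0, 50, 0, 0, 0, 0, 0, 0]'

```text
t: 8.7
tool_pos: [0.4216, 0.3249, 0.1891]
orientation: [-3.14, 0.074, -0.001]
force: [-0.6, 1.0, 2.8]
opening: 0.0654
gripper_force: 20.0
```

Request:
drive_tool --moves '[50, 0, 0, -20, 0, 0, 0, 50, 0, 0, -40, 0, 0, 0, 50, 0, 0, -40, 0, 0, 0, 50, 0, 0, -40, 0, 0, 0, 50, 0, 0, 0, 0, 0, 0, 50, 0, 0, 0, 0, 0, 0]'

```text
t: 9.3
tool_pos: [0.4218, 0.3249, 0.3299]
orientation: [-3.139, 0.074, -0.003]
force: [-0.1, -0.9, -0.4]
opening: 0.0655
gripper_force: 20.0
```

```bash
python3 - <<'E'
from h import *
np.set_printoptions(precision=2,suppress=True)
s,R=st(); print(s["tool_pos"],R.as_rotvec(),s["opening"],s["gripper_force"])
print("above",go(cw([-5,60,150])),go(cw([-5,60,46])))
E
```

```text
[0.42 0.32 0.33] [-3.14  0.07 -0.  ] 0.06552280838991321 19.999851286411285
above [168.03 272.14  -6.12] [167.81 272.29  97.88]
```

Request:
drive_tool --moves '[50, 24, 39, 0, 0, 0, 0, 50, 24, 39, 0, 0, 0, 0, 50, 24, 39, 0, 0, 0, 0, 50, 24, 39, 0, 0, 0, 0, 50, 24, 39, 0, 0, 0, 0, 50, 24, 39, 0, 0, 0, 0, 50, 24, 38, 0, 0, 0, 0, 50, 0, 0, 0, 0, 0, 0]'

```text
t: 10.1
tool_pos: [0.5775, 0.0404, 0.3262]
orientation: [3.139, -0.082, -0.004]
force: [-0.2, -0.5, -0.4]
opening: 0.0653
gripper_force: 20.0
```

Request:
drive_tool --moves '[50, 0, 0, 0, 0, 0, 0, 50, 0, 0, 30, 0, 0, 0, 50, 0, 0, 30, 0, 0, 0, 50, 0, 0, 25, 0, 0, 0, 50, 0, 0, 0, 0, 0, 0, 50, 0, 0, 0, 0, 0, 0, 50, 0, 0, 0, 0, 0, 0]'

```text
t: 10.8
tool_pos: [0.5769, 0.0458, 0.2454]
orientation: [-3.141, 0.073, -0.003]
force: [0.5, 0.5, -0.9]
opening: 0.0661
gripper_force: 20.0
```

```bash
python3 - <<'E'
from h import *
np.set_printoptions(precision=2,suppress=True)
s,R=st(); print(s["tool_pos"],R.as_rotvec(),s["opening"],s["gripper_force"])
print(go(cw([-5,60,44])))
E
```

```text
[0.58 0.05 0.25] [-3.14  0.07 -0.  ] 0.06607117403771505 19.999899566173553
[-0.08  0.41 15.4 ]
```

Request:
drive_tool --moves '[50, 0, 0, 9, 0, 0, 0, 50, 0, 0, 6, 0, 0, 0, 50, 0, 0, 0, 0, 0, 0, 50, 0, 0, 0, 0, 0, 0, 76, 0, 0, 0, 0, 0, 0, 76, 0, 0, 0, 0, 0, 0, 76, 0, 0, 0, 0, 0, 0]'

```text
t: 11.5
tool_pos: [0.5765, 0.045, 0.229]
orientation: [-3.141, 0.074, -0.0]
force: [-0.4, 0.4, -0.6]
opening: 0.0759
gripper_force: 0.0
```

Request:
drive_tool --moves '[76, 0, 0, -40, 0, 0, 0, 76, 0, 0, -40, 0, 0, 0, 76, 0, 0, -40, 0, 0, 0, 76, 0, 0, -40, 0, 0, 0, 40, 0, 0, -20, 0, 0, 0, 0, 0, 0, 0, 0, 0, 0, 0, 0, 0, 0, 0, 0, 0]'

```text
t: 12.2
tool_pos: [0.5765, 0.0451, 0.4086]
orientation: [-3.141, 0.074, -0.001]
force: [0.2, 0.4, 0.0]
opening: 0.0567
gripper_force: 0.0
```

```bash
python3 - <<'E'
from h import *
np.set_printoptions(precision=2,suppress=True)
s,R=st(); print(s["tool_pos"],R.as_rotvec(),s["opening"],s["gripper_force"])
w=cam("wrist"); save(w,"w4.png",s=1.2)
c=cam("top"); save(c,"top2.png",s=1.5)
print(go(cw([145,-80,250])),go(cw([145,-80,190])))
P=pts(c);Q=wc(P.reshape(-1,3))
m=(abs(Q[:,1]+80)<12)&(Q[:,0]>115)&(Q[:,0]<150)&(Q[:,2]>12); print(m.sum(),Q[m][:4])
E
```

```text
[0.58 0.05 0.41] [-3.14  0.07 -0.  ] 0.05668480510977491 0.0
[151.71 139.64 -29.85] [151.91 139.63  30.15]
22 [[122.44 -69.23 210.35]
 [121.64 -72.26 213.58]
 [122.2  -75.49 211.8 ]
 [123.47 -78.86 207.48]]
```

View pics/w4.png

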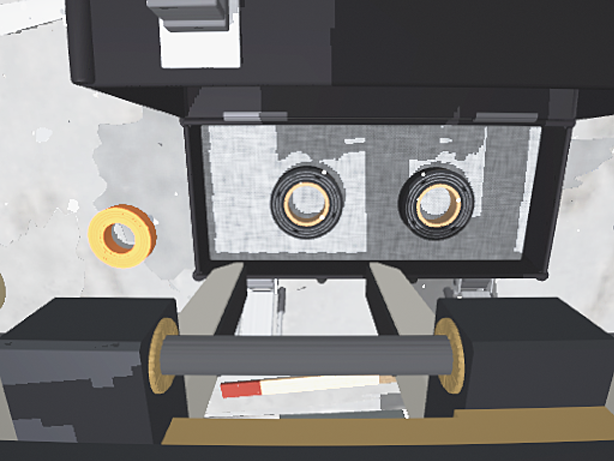

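View pics/top2.png

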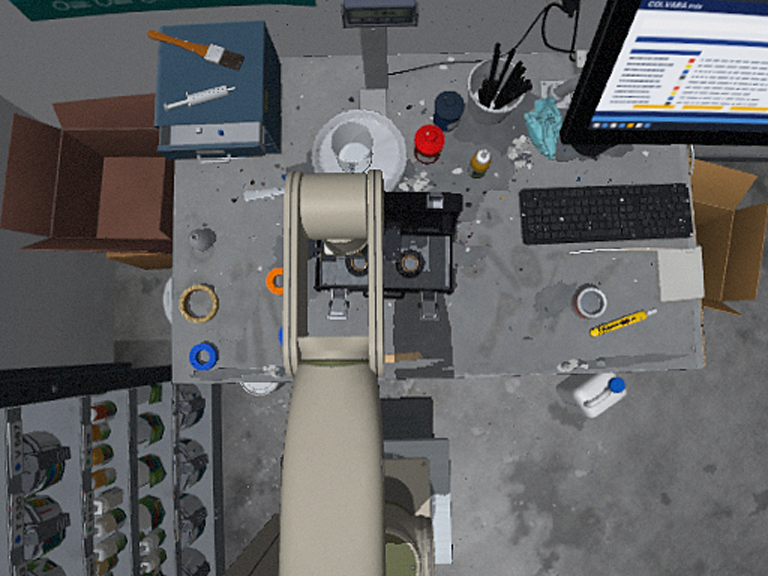

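Both rolls lie flat at (307,202) and (436,202), and no third roll is in view. Now I go behind the lid at case y = -70, where it is clear.

Request:
drive_tool --moves '[0, 0, 20, -40, 0, 0, 0, 0, 30, 30, 0, 0, 0, 0, 0, 40, 30, 0, 0, 0, 0, 0, 40, 30, 0, 0, 0, 0, 0, 43, 20, 0, 0, 0, 0, 0, 0, 0, 0, 0, 0, 0, 0, 0, 0, 0, 0, 0, 0]'

```text
t: 13.0
tool_pos: [0.7238, -0.0927, 0.4434]
orientation: [-3.139, 0.076, 0.012]
force: [0.3, -0.1, -0.1]
opening: 0.0004
gripper_force: 0.0
```

```bash
cat > lid.py <<'E'
from h import *
np.set_printoptions(precision=1,suppress=True)
s,R=st(); t=wc(s["tool_pos"]+R.apply([0,0,.186])); print("tip case",t,s["force"],s["opening"])
print(go(cw([148,-70,185])))
L,off=118,52
for d in (92,75,60,45,30,15,5,0):
    a=np.radians(d); print(d,70-L*np.cos(a)+off*np.sin(a),75+L*np.sin(a)+off*np.cos(a))
E
python3 lid.py
```

```text
tip case [146.5 -70.8 257.4] [ 0.3 -0.1 -0.1] 0.0004143060178893096
[ 2.  -0.7 72.4]
92 126.08646361588809 191.11334375972328
75 89.6874956449341 202.43783784744116
60 56.03332099679079 203.19099764656374
45 23.330952441687856 195.20815280171308
30 -6.190997646563776 179.03332099679082
15 -30.520657156778977 155.768790289129
5 -43.018875751947746 137.08650194499444
0 -48.0 127.0
```

Request:
drive_tool --moves '[0, 2, 0, 35, 0, 0, 0, 0, 0, 0, 30, 0, 0, 0, 0, 0, 0, 0, 0, 0, 0, 0, -14, 0, -2, 0, 0, 0, 0, -14, 0, -2, 0, 0, 0, 0, -15, 0, -3, 0, 0, 0, 0, -15, 0, -3, 0, 0, 0, 0, 0, 0, 0, 0, 0, 0]'

```text
t: 13.8
tool_pos: [0.666, -0.0885, 0.3978]
orientation: [3.14, -0.073, 0.006]
force: [-0.2, -0.3, -0.4]
opening: 0.0007
gripper_force: 0.0
```

```bash
python3 lid.py | head -2; python3 - <<'E'
from h import *
c=cam("scene"); save(c,"s2.png",(140,80,340,260),3)
E
```

```text
tip case [ 90.7 -69.7 211.8] [-0.2 -0.3 -0.4] 0.0006922465369133818
[57.2  0.3 27. ]
```

View pics/s2.png

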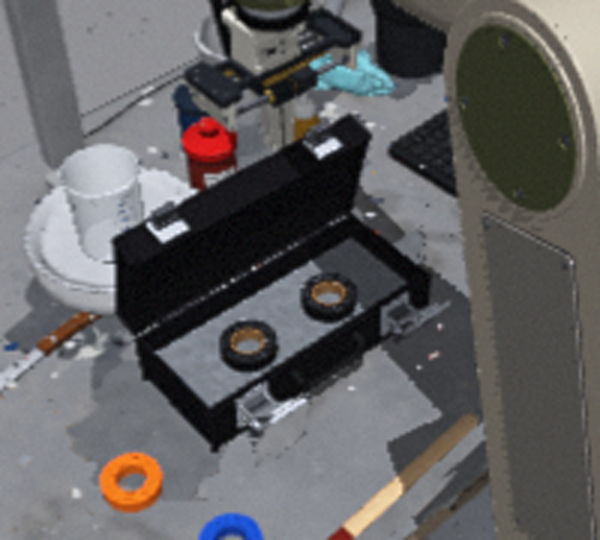

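The lid has tilted forward and the finger is still behind it. Keep pushing, slightly lower.

Request:
drive_tool --moves '[0, 0, 0, 12, 0, 0, 0, 0, -17, 0, 0, 0, 0, 0, 0, -17, 0, -1, 0, 0, 0, 0, -16, 0, 4, 0, 0, 0, 0, -17, 0, 5, 0, 0, 0, 0, 0, 0, 0, 0, 0, 0]'

```text
t: 14.45
tool_pos: [0.5993, -0.086, 0.3724]
orientation: [-3.14, 0.074, 0.004]
force: [0.5, 0.4, 0.3]
opening: 0.0007
gripper_force: 0.0
```

```bash
python3 lid.py | head -2; python3 - <<'E'
from h import *
c=cam("scene"); P=pts(c); Q=wc(P.reshape(-1,3))
m=(abs(Q[:,1]-60)<40)&(Q[:,0]>-100)&(Q[:,0]<130)&(Q[:,2]>85)&(Q[:,2]<260)
q=Q[m]; print(m.sum(), q[q[:,2].argmax()], q[q[:,0].argmin()])
E
```

```text
tip case [ 22.8 -70.1 186.4] [0.5 0.4 0.3] 0.0006872655912240166
[125.2  -0.1   1.1]
383 [-28.03020622  99.3406646  212.54455407] [-37.21166232  99.15190404 206.54693015]
```

Request:
drive_tool --moves '[0, -14, 0, 5, 0, 0, 0, 0, -15, 0, 6, 0, 0, 0, 0, -12, 0, 10, 0, 0, 0, 0, -12, 0, 12, 0, 0, 0, 0, -7, 0, 9, 0, 0, 0, 0, -6, 0, 9, 0, 0, 0, 0, 0, 0, 0, 0, 0, 0]'

```text
t: 15.2
tool_pos: [0.5338, -0.0829, 0.3211]
orientation: [-3.14, 0.074, 0.005]
force: [0.6, -0.4, 0.1]
opening: 0.0003
gripper_force: 0.0
```

```bash
python3 lid.py | head -2
```

```text
tip case [-42.9 -70.1 135.1] [ 0.6 -0.4  0.1] 0.0002677578278524386
[190.8  -0.1 -50.4]
```

Request:
drive_tool --moves '[0, -3, 0, 5, 0, 0, 0, 0, -2, 0, 5, 0, 0, 0, 0, 0, 0, 4, 0, 0, 0, 0, 0, 0, 3, 0, 0, 0, 0, 0, 0, 0, 0, 0, 0]'

```text
t: 15.7
tool_pos: [0.5293, -0.0828, 0.3053]
orientation: [-3.141, 0.074, 0.001]
force: [0.6, -0.1, 0.2]
opening: 0.0006
gripper_force: 0.0
```

```bash
python3 lid.py | head -2; python3 - <<'E'
from h import *
c=cam("scene"); P=pts(c); Q=wc(P.reshape(-1,3))
m=(abs(Q[:,1]-60)<60)&(Q[:,0]>-60)&(Q[:,0]<60)&(Q[:,2]>85)&(Q[:,2]<160)
q=Q[m]; print(m.sum(), np.polyfit(q[:,0],q[:,2],1),np.median(q[:,2]))
E
```

```text
tip case [-47.  -70.3 119.3] [ 0.6 -0.1  0.2] 0.0005563349863239586
[194.9  -0.3 -65.9]
947 [-3.84238890e-03  1.18632901e+02] 118.67711643138846
```

Request:
drive_tool --moves '[0, 0, 0, 2, 0, 0, 0, 0, 0, 0, 1.5, 0, 0, 0, 0, 0, 0, 0, 0, 0, 0]'

```text
t: 16.05
tool_pos: [0.5297, -0.0829, 0.3043]
orientation: [3.14, -0.074, 0.002]
force: [-6.9, 2.2, 14.0]
opening: 0.0007
gripper_force: 6.9
```

Request:
drive_tool --moves '[0, 0, 0, -30, 0, 0, 0, 34, 0, 0, -40, 0, 0, 0, 34, 0, 0, 0, 0, 0, 0, 34, 0, 0, 0, 0, 0, 0]'

```text
t: 16.45
tool_pos: [0.5299, -0.083, 0.3738]
orientation: [3.14, -0.074, 0.005]
force: [-0.3, 0.3, -0.0]
opening: 0.0202
gripper_force: 0.0
```

```bash
python3 lid.py | head -2; python3 - <<'E'
from h import *
np.set_printoptions(precision=1,suppress=True)
c=cam("scene"); save(c,"s3.png",(170,130,310,235),5.5); 
c=cam("top"); P=pts(c); Q=wc(P.reshape(-1,3))
for n,c in (("top",c),("scene",cam("scene"))):
  P=pts(c); Q=wc(P.reshape(-1,3))
  m=(abs(Q[:,1]-60)<90)&(Q[:,0]>-50)&(Q[:,0]<60)&(Q[:,2]>85)&(Q[:,2]<140)
  q=Q[m]; print(n,m.sum(), np.polyfit(q[:,0],q[:,2],1))
  for y in (105,-105):
    m=(abs(Q[:,1]-y)<30)&(Q[:,0]>-180)&(Q[:,0]<-100)&(Q[:,2]>30)&(Q[:,2]<130); q=Q[m]
    print(y,m.sum(), q[q[:,0].argsort()][:12:2], q[q[:,2].argsort()][-6:])
E
```

```text
tip case [-45.6 -70.5 187.8] [-0.3  0.3 -0. ] 0.0201787473396711
[193.6  -0.5   3.4]
top 1219 [ -0.  117.5]
105 138 [[-142.7  124.2  101. ]
 [-142.5  117.4  101.5]
 [-142.2  103.9  101.2]
 [-142.1  100.4  101.8]
 [-142.    97.1  101.1]
 [-141.8   90.6   98.8]] [[-139.3  124.3  101.1]
 [-142.2  103.9  101.2]
 [-142.    93.7  101.3]
 [-142.5  117.4  101.5]
 [-142.1  100.4  101.8]
 [-139.1  110.4  104.2]]
-105 133 [[-141.3  -98.6  107.5]
 [-141.2  -92.3  100.2]
 [-141.1  -89.1   96.2]
 [-140.9 -102.5   99.5]
 [-140.7 -112.6  100.6]
 [-140.5 -119.4   99.2]] [[-140.8 -115.8  103.1]
 [-138.   -88.7  103.2]
 [-141.  -105.5  104.4]
 [-137.5 -115.6  104.8]
 [-137.8  -98.7  104.9]
 [-141.3  -98.6  107.5]]
scene 1302 [  0.  118.3]
105 75 [[-142.8  118.6   99.5]
 [-142.1  106.3   98.4]
 [-141.8  109.9  101.2]
 [-141.4   93.7  102.4]
 [-141.4  105.5  102.2]
 [-140.7  101.2   97.9]] [[-140.2  100.6  102. ]
 [-141.5  117.4  102.1]
 [-141.4  105.5  102.2]
 [-141.4   93.7  102.4]
 [-138.8  127.   102.5]
 [-139.2   91.8  103.7]]
-105 73 [[-141.8  -93.2  104.2]
 [-140.5 -122.   102.7]
 [-139.8 -104.6   99.5]
 [-139.3  -91.   103.6]
 [-139.  -114.3  101.9]
 [-137.8 -110.8  103.3]] [[-137.8 -110.8  103.3]
 [-137.7 -124.6  103.5]
 [-139.3  -91.   103.6]
 [-137.4  -88.2  104.1]
 [-141.8  -93.2  104.2]
 [-138.4 -100.8  105.8]]
```

View pics/s3.png

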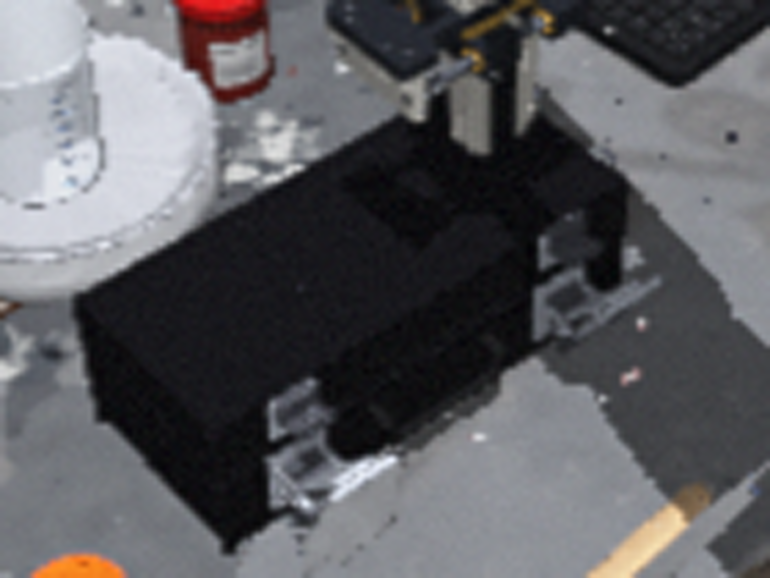

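Lid shut: its top is level at 118 mm. The bars are at case (-140, ±106, ~100). Next I straddle the right lever with the fingers 34 mm apart and push the loop arms rearward.

Request:
drive_tool --moves '[34, -40, 12, 0, 0, 0, 0, 34, -40, 12, 0, 0, 0, 0, 34, -45, 12, 0, 0, 0, 0, 34, 0, 0, 35, 0, 0, 0, 34, 0, 0, 35, 0, 0, 0, 34, 0, 0, 28, 0, 0, 0, 34, 0, 0, 0, 0, 0, 0, 34, 0, 0, 0, 0, 0, 0]'

```text
t: 17.4
tool_pos: [0.4024, -0.1127, 0.2738]
orientation: [-3.14, 0.074, 0.004]
force: [-0.5, 0.1, 1.3]
opening: 0.0337
gripper_force: 0.0
```

```bash
python3 lid.py | head -1
```

```text
tip case [-172.7 -106.    87.8] [-0.5  0.1  1.3] 0.03371033512949403
```

Request:
drive_tool --moves '[34, 20, 0, 0, 0, 0, 0, 34, 10, 0, 0, 0, 0, 0, 34, 10, 0, 0, 0, 0, 0, 34, 8, 0, 0, 0, 0, 0, 34, 8, 0, 0, 0, 0, 0, 34, 8, 0, 0, 0, 0, 0, 34, 3, 0, 0, 0, 0, 0, 34, 0, 0, 0, 0, 0, 0]'

```text
t: 18.2
tool_pos: [0.4699, -0.1161, 0.2741]
orientation: [-3.141, 0.074, 0.002]
force: [0.1, 0.5, -0.1]
opening: 0.0343
gripper_force: 0.0
```

```bash
python3 lid.py | head -1; cat > bar.py <<'E'
from h import *
import sys
np.set_printoptions(precision=1,suppress=True)
for n in ("top","scene"):
  c=cam(n); P=pts(c); Q=wc(P.reshape(-1,3))
  for y in (105,-105):
    m=(abs(Q[:,1]-y)<30)&(Q[:,0]>-180)&(Q[:,0]<-76)&(Q[:,2]>18)&(Q[:,2]<130); q=Q[m]
    if len(q)==0: print(n,y,"none"); continue
    print(n,y,m.sum(), "front",q[q[:,0].argsort()][:7:3].tolist() and np.round(q[q[:,0].argsort()][:7:3],0).tolist(), "high",np.round(q[q[:,2].argsort()][-7::3],0).tolist())
if len(sys.argv)>1: save(c,sys.argv[1],(190,140,310,230),6.5)
E
python3 bar.py s4.png
```

```text
tip case [-104.8 -106.3   88.1] [ 0.1  0.5 -0.1] 0.03427562707803449
top 105 214 front [[-143.0, 121.0, 101.0], [-142.0, 114.0, 97.0], [-142.0, 97.0, 100.0]] high [[-79.0, 101.0, 115.0], [-79.0, 111.0, 115.0], [-83.0, 104.0, 121.0]]
top -105 none
scene 105 211 front [[-144.0, 119.0, 101.0], [-142.0, 90.0, 100.0], [-141.0, 125.0, 98.0]] high [[-78.0, 103.0, 115.0], [-82.0, 106.0, 116.0], [-80.0, 112.0, 118.0]]
scene -105 200 front [[-131.0, -99.0, 96.0], [-130.0, -110.0, 93.0], [-129.0, -92.0, 94.0]] high [[-114.0, -81.0, 124.0], [-114.0, -86.0, 126.0], [-111.0, -84.0, 130.0]]
```

View pics/s4.png

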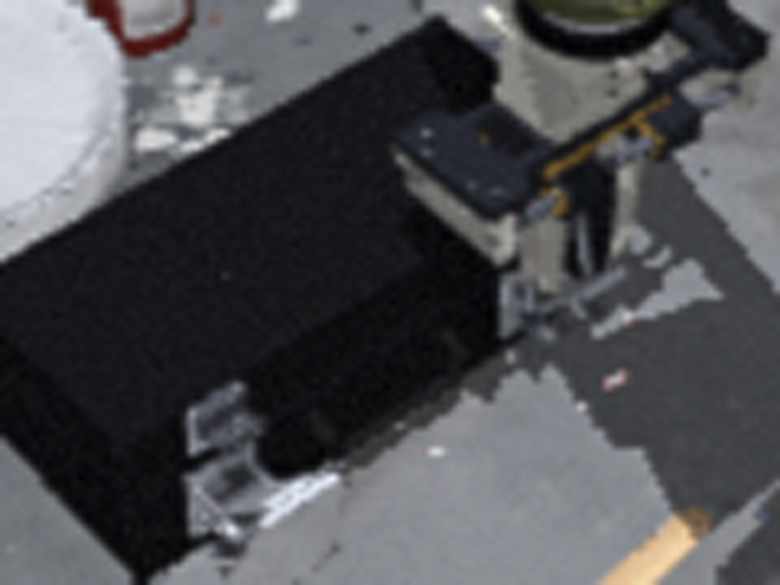

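The fingers straddle the right lever (lever tip near (620,275)) and the loop is pushed past upright. Back off, and check with the camera.

Request:
drive_tool --moves '[34, 4, 0, 0, 0, 0, 0, 34, 0, 0, 0, 0, 0, 0, 34, -20, 0, 0, 0, 0, 0, 34, -40, 0, 0, 0, 0, 0, 34, -20, 0, -20, 0, 0, 0, 34, 0, 0, -40, 0, 0, 0, 34, 0, -40, -20, 0, 0, 0, 34, 0, -40, 0, 0, 0, 0]'

```text
t: 19.1
tool_pos: [0.3986, -0.0327, 0.3586]
orientation: [3.139, -0.08, 0.012]
force: [1.1, 0.3, -0.5]
opening: 0.0338
gripper_force: 0.0
```

```bash
python3 lid.py | head -1; python3 bar.py s5.png; python3 - <<'E'
import cv2
i=cv2.imread("pics/s5.png"); print(i.shape)
E
```

```text
tip case [-178.4  -26.6  172.6] [ 1.1  0.3 -0.5] 0.03384934992907441
top 105 215 front [[-143.0, 124.0, 100.0], [-142.0, 114.0, 100.0], [-142.0, 108.0, 98.0]] high [[-79.0, 115.0, 115.0], [-82.0, 101.0, 117.0], [-83.0, 114.0, 119.0]]
top -105 137 front [[-112.0, -107.0, 79.0], [-112.0, -100.0, 74.0], [-109.0, -100.0, 72.0]] high [[-81.0, -117.0, 115.0], [-78.0, -107.0, 118.0], [-82.0, -97.0, 120.0]]
scene 105 212 front [[-143.0, 95.0, 100.0], [-142.0, 106.0, 98.0], [-142.0, 118.0, 103.0]] high [[-81.0, 101.0, 116.0], [-80.0, 116.0, 116.0], [-77.0, 94.0, 117.0]]
scene -105 45 front [[-121.0, -90.0, 89.0], [-116.0, -91.0, 85.0], [-106.0, -122.0, 39.0]] high [[-106.0, -96.0, 73.0], [-120.0, -92.0, 83.0], [-85.0, -123.0, 112.0]]
(585, 780, 3)
```

View pics/s5.png

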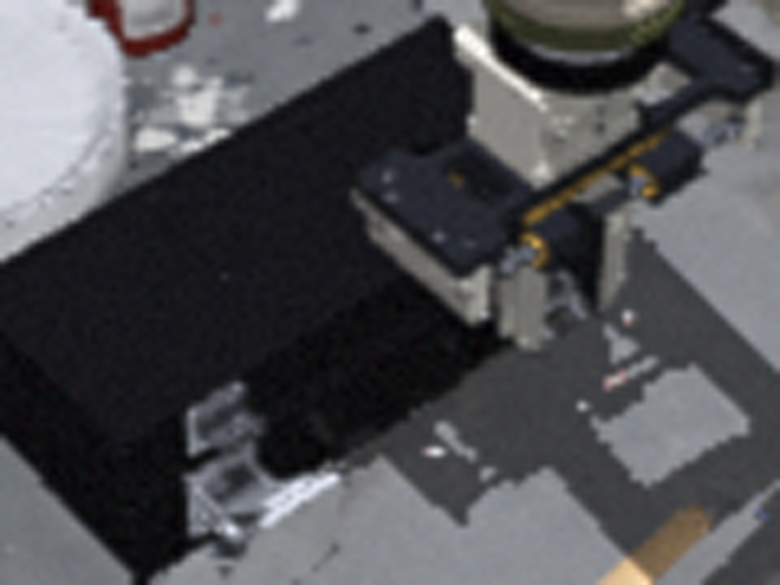

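The gripper hides the right latch, but a depth point at case (-85,-123,112), outside the keeper's width, fits a hooked bar. I'll do the left loop next and then check both.

Request:
drive_tool --moves '[34, 2, -44, 0, 0, 0, 0, 34, 2, -44, 0, 0, 0, 0, 34, 2, -44, 0, 0, 0, 0, 34, 0, 0, 30, 0, 0, 0, 34, 0, 0, 30, 0, 0, 0, 34, 0, 0, 24, 0, 0, 0, 34, 0, 0, 0, 0, 0, 0, 34, 0, 0, 0, 0, 0, 0]'

```text
t: 20.0
tool_pos: [0.4099, 0.0986, 0.2704]
orientation: [3.14, -0.075, -0.002]
force: [0.7, 0.2, 0.2]
opening: 0.0342
gripper_force: 0.0
```

```bash
python3 lid.py | head -1; python3 bar.py s6.png
```

```text
tip case [-174.9  105.2   84.4] [0.7 0.2 0.2] 0.034249662576029426
top 105 40 front [[-96.0, 115.0, 108.0], [-92.0, 108.0, 105.0], [-91.0, 106.0, 100.0]] high [[-82.0, 101.0, 115.0], [-83.0, 114.0, 116.0], [-79.0, 111.0, 118.0]]
top -105 182 front [[-131.0, -96.0, 97.0], [-131.0, -103.0, 95.0], [-130.0, -106.0, 94.0]] high [[-81.0, -104.0, 115.0], [-78.0, -94.0, 117.0], [-78.0, -114.0, 119.0]]
scene 105 37 front [[-179.0, 89.0, 110.0], [-179.0, 88.0, 114.0], [-178.0, 87.0, 122.0]] high [[-173.0, 88.0, 118.0], [-170.0, 88.0, 125.0], [-173.0, 88.0, 128.0]]
scene -105 124 front [[-134.0, -92.0, 98.0], [-130.0, -101.0, 94.0], [-129.0, -97.0, 96.0]] high [[-96.0, -99.0, 107.0], [-86.0, -94.0, 108.0], [-96.0, -94.0, 110.0]]
```

Request:
drive_tool --moves '[34, 20, 0, -2, 0, 0, 0, 34, 12, 0, -2, 0, 0, 0, 34, 10, 0, 0, 0, 0, 0, 34, 10, 0, 0, 0, 0, 0, 34, 8, 0, 0, 0, 0, 0, 34, 8, 0, 0, 0, 0, 0, 34, 5, 0, 0, 0, 0, 0, 34, 0, 0, 0, 0, 0, 0]'

```text
t: 20.9
tool_pos: [0.4786, 0.0959, 0.2714]
orientation: [3.14, -0.073, -0.028]
force: [-28.7, 1.7, 11.3]
opening: 0.0337
gripper_force: 14.6
```

Request:
drive_tool --moves '[34, 0, 0, 0, 0, 0, 0, 34, -20, 0, 0, 0, 0, 0, 34, -40, 0, 0, 0, 0, 0, 34, -30, 0, -20, 0, 0, 0, 0, 0, 0, -40, 0, 0, 0, 0, 0, 50, -20, 0, 0, 0, 0, 0, 50, 0, 0, 0, 0, 0, 0, 0, 0, 0, 0, 0]'

```text
t: 21.7
tool_pos: [0.3884, -0.0012, 0.3541]
orientation: [3.138, -0.084, 0.004]
force: [-0.2, 0.3, -0.4]
opening: 0.0057
gripper_force: 0.0
```

```bash
python3 lid.py | head -1; python3 bar.py s7.png; python3 - <<'E'
import cv2
from h import *
c=cam("top"); a=c["color"][165:220,205:310,::-1]; b=cam("scene")["color"][140:235,190:310,::-1]
a=cv2.resize(a,(780,409),interpolation=3)[60:350]; b=cv2.resize(b,(390,309),interpolation=3)
cv2.imwrite("pics/m.png",np.vstack([a,np.hstack([b,cv2.resize(cam("wrist")["color"][:,:,::-1],(390,309))])]))
E
```

```text
tip case [-191.     4.1  168.1] [-0.2  0.3 -0.4] 0.005698220908486501
top 105 103 front [[-106.0, 90.0, 73.0], [-106.0, 94.0, 67.0], [-106.0, 94.0, 113.0]] high [[-82.0, 108.0, 114.0], [-76.0, 108.0, 118.0], [-83.0, 94.0, 121.0]]
top -105 180 front [[-131.0, -92.0, 96.0], [-131.0, -109.0, 99.0], [-130.0, -103.0, 89.0]] high [[-78.0, -97.0, 116.0], [-85.0, -100.0, 117.0], [-81.0, -100.0, 118.0]]
scene 105 236 front [[-137.0, 103.0, 90.0], [-136.0, 113.0, 93.0], [-135.0, 105.0, 91.0]] high [[-79.0, 96.0, 115.0], [-81.0, 101.0, 116.0], [-78.0, 119.0, 118.0]]
scene -105 30 front [[-131.0, -113.0, 96.0], [-130.0, -110.0, 92.0], [-129.0, -101.0, 93.0]] high [[-127.0, -94.0, 97.0], [-131.0, -104.0, 97.0], [-130.0, -100.0, 100.0]]
```

View pics/m.png

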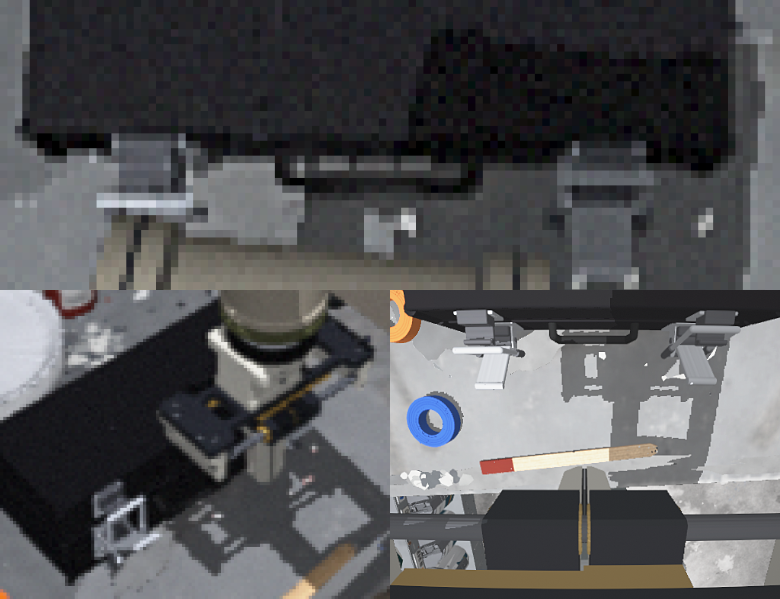

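The right loop looks hooked: no bar is left at the front in the top view (605,180). The left bar stands near upright at (143,203), in front of its keeper. Reading the left lever at only about 42–45°, the bar was probably too low to clear the lip, so I'll lift that lever to its stop by pushing its end rearward with closed fingers. First I measure with the wrist camera.

```bash
cat > arms.py <<'E'
from h import *
np.set_printoptions(precision=0,suppress=True)
def rep(n,c):
  Q=wc(pts(c).reshape(-1,3)); 
  for yc in (105,-105):
    B=(Q[:,0]>-160)&(Q[:,0]<-76)&(Q[:,2]>25)&(Q[:,2]<130)
    d=abs(Q[:,1]-yc)
    q=Q[B&(d>16)&(d<24)]; q=q[q[:,2].argsort()[::-1]]
    l=Q[B&(d<11)&(Q[:,0]<-98)]; l=l[l[:,0].argsort()]
    print(n,yc,"arms",len(q),[tuple(int(round(v)) for v in p) for p in q[:: max(1,len(q)//14)]])
    print("   lever",len(l),[tuple(int(round(v)) for v in p) for p in l[:: max(1,len(l)//8)]])
if __name__=="__main__":
  for n in ("wrist","top","scene"): rep(n,cam(n))
E
python3 arms.py
```

```text
wrist 105 arms 546 [(-104, 82, 114), (-102, 125, 112), (-103, 83, 111), (-103, 87, 111), (-104, 89, 109), (-102, 81, 96), (-104, 82, 84), (-101, 81, 74), (-99, 84, 62), (-92, 87, 56), (-93, 88, 55), (-86, 87, 52), (-88, 87, 48), (-78, 87, 44)]
   lever 1502 [(-135, 106, 90), (-131, 113, 91), (-126, 96, 85), (-121, 112, 82), (-116, 109, 76), (-111, 110, 72), (-105, 109, 66), (-103, 96, 63), (-99, 113, 111)]
wrist -105 arms 764 [(-86, -126, 113), (-87, -88, 111), (-84, -122, 111), (-82, -126, 110), (-89, -126, 104), (-89, -87, 99), (-91, -125, 95), (-93, -86, 86), (-96, -86, 74), (-96, -124, 66), (-97, -83, 62), (-97, -123, 60), (-97, -123, 55), (-87, -89, 48), (-103, -83, 38)]
   lever 1228 [(-131, -115, 94), (-127, -113, 97), (-123, -100, 93), (-119, -112, 88), (-115, -99, 82), (-111, -113, 78), (-106, -107, 73), (-102, -112, 69), (-98, -101, 61)]
top 105 arms 11 [(-102, 84, 109), (-102, 88, 108), (-102, 125, 107), (-105, 88, 107), (-105, 84, 106), (-103, 82, 88), (-104, 124, 87), (-105, 84, 63), (-84, 89, 57), (-101, 82, 56), (-94, 89, 54)]
   lever 25 [(-109, 94, 67), (-106, 111, 1
[... 621 characters left out ...]
cene 105 arms 56 [(-104, 122, 114), (-104, 123, 110), (-103, 127, 102), (-99, 85, 91), (-102, 84, 82), (-101, 123, 78), (-100, 87, 73), (-102, 84, 68), (-102, 84, 61), (-102, 84, 57), (-82, 123, 54), (-81, 123, 47), (-102, 123, 42), (-106, 126, 37)]
   lever 51 [(-138, 111, 94), (-133, 104, 93), (-131, 114, 89), (-120, 110, 80), (-110, 111, 71), (-104, 115, 109), (-103, 102, 112), (-102, 102, 40), (-100, 113, 37)]
scene -105 arms 4 [(-106, -122, 49), (-101, -122, 46), (-106, -122, 44), (-103, -126, 33)]
   lever 19 [(-132, -108, 100), (-131, -95, 94), (-130, -105, 96), (-129, -111, 92), (-128, -111, 100), (-127, -98, 98), (-120, -110, 90), (-104, -110, 40), (-100, -109, 38), (-99, -114, 44)]
```

The right bar is at (-86,109), so it is hooked. The left loop stands upright at x=-102 with its lever at about 42°. Lifting the left lever now.

Request:
drive_tool --moves '[0, 0, -50, 0, 0, 0, 0, 0, 0, -50, 0, 0, 0, 0, 0, 0, 0, 46, 0, 0, 0, 0, 0, 0, 46, 0, 0, 0, 0, 20, 0, 0, 0, 0, 0, 0, 20, 0, 0, 0, 0, 0, 0, 0, 0, 0, 0, 0, 0]'

```text
t: 22.8
tool_pos: [0.434, 0.1023, 0.2605]
orientation: [3.141, -0.072, -0.0]
force: [-0.4, 1.0, -0.3]
opening: 0.0007
gripper_force: 0.0
```

```bash
python3 lid.py | head -1
```

```text
tip case [-150.8  110.1   74.5] [-0.4  1.  -0.3] 0.0006586288159901664
```

Request:
drive_tool --moves '[0, 6, 5, 0, 0, 0, 0, 0, 5, 0, 0, 0, 0, 0, 0, 5, 0, 0, 0, 0, 0, 0, 4, 0, 0, 0, 0, 0, 0, 0, 0, 0, 0, 0, 0]'

```text
t: 23.3
tool_pos: [0.451, 0.0957, 0.2604]
orientation: [3.141, -0.074, -0.011]
force: [-18.5, 1.0, 13.9]
opening: 0.0004
gripper_force: 9.3
```

```bash
python3 lid.py | head -1; python3 arms.py | sed -n 1,2p
```

```text
tip case [-134.8  104.3   74.4] [-18.5   1.   13.9] 0.0003784657457698108
wrist 105 arms 545 [(-84, 86, 114), (-86, 87, 113), (-85, 87, 113), (-83, 84, 113), (-86, 89, 112), (-86, 86, 112), (-86, 83, 112), (-84, 123, 112), (-82, 124, 112), (-83, 125, 111), (-127, 87, 111), (-126, 88, 107), (-95, 84, 81), (-99, 122, 64), (-102, 123, 56)]
   lever 3067 [(-143, 103, 109), (-127, 100, 114), (-126, 96, 106), (-122, 101, 100), (-119, 104, 95), (-116, 95, 92), (-113, 114, 87), (-110, 105, 82), (-106, 110, 78)]
```

The left lever is at its stop and the left bar has dropped to (-85,110), hooked. Back off, and tilt the tool 16° for clearance over the lid while pressing.

Request:
drive_tool --moves '[0, -25, 0, 0, 0, 0, 0, 0, -30, 0, -20, 0, 0, 0, 0, -15, 0, -40, 0, 0, 0, 0, 0, 0, -20, 0, 8, 0, 0, 0, 0, 0, 0, 8, 0, 0, 0, 0, 0, 0, 0, 0]'

```text
t: 24.05
tool_pos: [0.3825, 0.099, 0.3422]
orientation: [3.103, -0.072, 0.447]
force: [-0.6, -0.0, -1.4]
opening: 0.0006
gripper_force: 0.0
```

```bash
cat > press.py <<'E'
from h import *
import sys
np.set_printoptions(precision=1,suppress=True)
y=float(sys.argv[1])
s,R=st(); a=s["tool_pos"]+R.apply([0,0,.186]); print("tip",wc(a),s["force"],R.as_rotvec(),s["opening"])
for p in [(-122,125),(-122,100)]+[(-86-56*np.cos(t)-4*np.sin(t)*0,45+56*np.sin(t)+3) for t in np.radians([48,40,32,24,16,8,0,-8,-14,-20])]:
    b=cw([p[0],y,p[1]]); print(np.array(p), R.inv().apply(b-a)*1000); a=b
E
python3 press.py 105; python3 arms.py | sed -n 1,4p
```

```text
tip [-149.5  104.6  163.8] [-0.6 -0.  -1.4] [ 3.1 -0.1  0.4] 0.0006105303741559675
[-122  125] [15.5 -0.4 45. ]
[-122  100] [-7.1  0.  24. ]
[-123.5   89.6] [-4.3  0.   9.5]
[-128.9   84. ] [-6.8  0.   3.9]
[-133.5   77.7] [-6.2  0.   4.8]
[-137.2   70.8] [-5.5  0.   5.6]
[-139.8   63.4] [-4.6  0.   6.3]
[-141.5   55.8] [-3.7  0.   6.9]
[-142.   48.] [-2.7  0.   7.3]
[-141.5   40.2] [-1.7  0.   7.6]
[-140.3   34.5] [-0.6  0.   5.8]
[-138.6   28.8] [0.1 0.  5.9]
wrist 105 arms 595 [(-87, 121, 114), (-87, 89, 113), (-84, 87, 112), (-86, 81, 111), (-90, 85, 102), (-91, 84, 95), (-93, 123, 88), (-95, 123, 80), (-97, 85, 72), (-100, 123, 64), (-101, 85, 61), (-85, 88, 56), (-104, 85, 52), (-104, 81, 47), (-106, 82, 39)]
   lever 878 [(-127, 116, 98), (-124, 99, 100), (-121, 97, 99), (-118, 113, 93), (-114, 103, 88), (-111, 95, 83), (-106, 99, 78), (-102, 100, 72), (-98, 107, 65)]
wrist -105 arms 682 [(-83, -85, 113), (-85, -85, 110), (-89, -85, 104), (-86, -85, 97), (-89, -85, 88), (-94, -85, 80), (-96, -124, 70), (-98, -86, 65), (-99, -124, 62), (-95, -83, 60), (-100, -81, 56), (-79, -89, 53), (-89, -89, 48), (-100, -83, 43), (-103, -83, 37)]
   lever 804 [(-131, -107, 92), (-125, -103, 95), (-120, -98, 88), (-116, -109, 84), (-112, -102, 79), (-108, -111, 75), (-105, -114, 71), (-102, -99, 66), (-98, -109, 62)]
```

Both are hooked with levers up. Press the left lever down along its arc.

Request:
drive_tool --moves '[0, 11, 0, 24, 0, 0, 0, 0, 11, 0, 23, 0, 0, 0, 0, -7, 0, 24, 0, 0, 0, 0, -11, 0, 8, 0, 0, 0, 0, -7, 0, 4, 0, 0, 0, 0, -6, 0, 5, 0, 0, 0, 0, 0, 0, 0, 0, 0, 0]'

```text
t: 24.9
tool_pos: [0.3979, 0.0981, 0.2531]
orientation: [3.104, -0.073, 0.433]
force: [0.2, 0.4, 0.1]
opening: 0.0005
gripper_force: 0.1
```

```bash
python3 press.py 105|head -1; python3 arms.py | sed -n 1,2p
```

```text
tip [-135.7  104.2   74.2] [0.2 0.4 0.1] [ 3.1 -0.1  0.4] 0.0005416113817959543
wrist 105 arms 881 [(-138, 88, 112), (-91, 83, 109), (-89, 124, 109), (-91, 122, 108), (-92, 124, 108), (-93, 85, 107), (-93, 124, 100), (-94, 124, 93), (-94, 122, 86), (-95, 125, 76), (-96, 122, 65), (-97, 85, 57), (-95, 88, 55), (-96, 87, 44), (-98, 88, 33)]
   lever 3311 [(-153, 103, 107), (-137, 109, 111), (-134, 100, 99), (-131, 106, 89), (-127, 113, 65), (-120, 113, 61), (-113, 106, 58), (-106, 111, 55), (-98, 99, 52)]
```

Request:
drive_tool --moves '[0, -5, 0, 5.5, 0, 0, 0, 0, -4.5, 0, 6.5, 0, 0, 0, 0, -3.5, 0, 7, 0, 0, 0, 0, -2.5, 0, 7, 0, 0, 0, 0, -1.5, 0, 7, 0, 0, 0, 0, 0, 0, 0, 0, 0, 0]'

```text
t: 25.65
tool_pos: [0.3904, 0.0983, 0.2158]
orientation: [3.104, -0.073, 0.432]
force: [-1.0, -0.3, 0.1]
opening: 0.0005
gripper_force: 0.0
```

```bash
python3 press.py 105|head -1; python3 arms.py | sed -n 1,2p
```

```text
tip [-143.4  104.    36.8] [-1.  -0.3  0.1] [ 3.1 -0.1  0.4] 0.0005340201091218153
wrist 105 arms 1281 [(-91, 122, 110), (-90, 86, 109), (-88, 85, 108), (-92, 87, 108), (-90, 123, 108), (-93, 85, 107), (-93, 121, 106), (-91, 121, 93), (-92, 84, 84), (-89, 86, 75), (-143, 88, 67), (-91, 83, 56), (-139, 89, 54), (-91, 122, 48), (-91, 124, 31)]
   lever 4205 [(-160, 103, 68), (-144, 106, 71), (-140, 99, 58), (-135, 97, 41), (-128, 98, 40), (-120, 100, 41), (-112, 112, 43), (-105, 115, 44), (-98, 106, 45)]
```

Request:
drive_tool --moves '[0, -0.5, 0, 5, 0, 0, 0, 0, 0, 0, 5, 0, 0, 0, 0, 0, 0, 3, 0, 0, 0, 0, 0, 0, 0, 0, 0, 0]'

```text
t: 26.2
tool_pos: [0.3948, 0.0985, 0.2068]
orientation: [3.104, -0.073, 0.435]
force: [-26.9, -2.6, 38.3]
opening: 0.0003
gripper_force: 22.7
```

```bash
python3 press.py 105|head -1; python3 arms.py | sed -n 1,2p
```

```text
tip [-138.6  104.5   28. ] [-26.9  -2.6  38.3] [ 3.1 -0.1  0.4] 0.0003067829864943491
wrist 105 arms 1749 [(-131, 129, 130), (-131, 124, 129), (-130, 88, 128), (-130, 88, 127), (-130, 86, 125), (-91, 88, 109), (-90, 85, 109), (-91, 125, 108), (-90, 124, 108), (-93, 123, 107), (-93, 123, 105), (-90, 86, 83), (-140, 89, 65), (-89, 127, 54), (-95, 89, 38)]
   lever 4810 [(-160, 105, 108), (-139, 102, 55), (-135, 111, 44), (-131, 94, 130), (-130, 96, 125), (-121, 105, 36), (-113, 105, 39), (-105, 99, 43), (-98, 112, 44)]
```

Firm stop reached at 38 N. Retreat and check that it stays.

Request:
drive_tool --moves '[0, 0, 0, -10, 0, 0, 0, 0, 0, 0, -40, 0, 0, 0, 0, 0, 0, -40, 0, 0, 0, 0, 0, 0, -40, 0, 0, 0, 0, 0, 50, 0, 0, 0, 0, 0, 0, 50, 0, 0, 0, 0, 0, 0, 0, 0, 0, 0]'

```text
invalid input at $.moves: expected a multiple of 7 numbers
```

```bash
python3 press.py -105|head -3; python3 arms.py | sed -n 1,4p
```

```text
tip [-138.6  104.5   28. ] [-26.7  -2.3  36.6] [ 3.1 -0.1  0.4] 0.00017334184846550172
[-122  125] [ 42.6 209.5 -88.6]
[-122  100] [-6.9 -0.  24. ]
wrist 105 arms 1734 [(-131, 127, 130), (-131, 125, 129), (-130, 84, 128), (-130, 123, 127), (-129, 129, 126), (-89, 87, 109), (-92, 88, 109), (-93, 122, 108), (-91, 88, 108), (-93, 88, 107), (-92, 84, 97), (-89, 86, 82), (-90, 123, 65), (-96, 87, 54), (-89, 124, 35)]
   lever 4775 [(-160, 101, 109), (-139, 111, 61), (-135, 101, 48), (-131, 105, 128), (-130, 113, 126), (-121, 106, 35), (-113, 100, 38), (-105, 95, 42), (-98, 104, 44)]
wrist -105 arms 0 []
   lever 0 []
```

Request:
drive_tool --moves '[0, 0, 0, -10, 0, 0, 0, 0, 0, 0, -40, 0, 0, 0, 0, 0, 0, -40, 0, 0, 0, 0, 0, 0, -30, 0, 0, 0, 0, 0, 40, 0, 0, 0, 0, 0, 0, 40, 0, 0, 0, 0, 0, 0, 40, 0, 0, 0, 0, 0, 0, 0, 0, 0, 0, 0]'

```text
t: 27.3
tool_pos: [0.3553, -0.0243, 0.3202]
orientation: [3.1, -0.085, 0.437]
force: [0.4, 0.6, -0.4]
opening: 0.0004
gripper_force: 0.0
```

```bash
python3 press.py -105|head -3; python3 arms.py | sed -n 1,4p
```

```text
tip [-172.   -20.8  141.5] [ 0.4  0.6 -0.4] [ 3.1 -0.1  0.4] 0.0004222660337064978
[-122  125] [44.  83.8 30. ]
[-122  100] [-6.9 -0.  24. ]
wrist 105 arms 511 [(-90, 82, 110), (-92, 84, 108), (-90, 123, 108), (-93, 84, 107), (-93, 86, 106), (-90, 82, 96), (-91, 83, 85), (-89, 82, 71), (-87, 81, 60), (-89, 83, 55), (-91, 89, 54), (-82, 87, 51), (-77, 87, 47), (-90, 83, 43), (-89, 82, 35)]
   lever 1357 [(-150, 111, 25), (-142, 99, 30), (-136, 106, 31), (-129, 113, 34), (-123, 116, 35), (-116, 96, 39), (-110, 102, 41), (-104, 96, 42), (-98, 104, 45)]
wrist -105 arms 803 [(-85, -123, 113), (-87, -87, 111), (-85, -128, 110), (-89, -126, 108), (-89, -125, 102), (-91, -127, 97), (-89, -84, 90), (-95, -87, 80), (-96, -85, 73), (-98, -126, 65), (-99, -88, 62), (-101, -86, 58), (-102, -86, 54), (-104, -85, 48), (-104, -82, 37)]
   lever 1102 [(-131, -113, 95), (-128, -107, 97), (-125, -111, 95), (-121, -97, 89), (-117, -111, 84), (-112, -107, 79), (-107, -108, 74), (-103, -99, 67), (-98, -94, 64)]
```

The left lever stays at -20°, and its bar is seated. Now the right lever.

Request:
drive_tool --moves '[0, 0, 42, 0, 0, 0, 0, 0, 0, 42, 0, 0, 0, 0, 0, 20, 0, 12, 0, 0, 0, 0, 28, 0, 20, 0, 0, 0, 0, 0, 0, 0, 0, 0, 0, 0, 0, 0, 0, 0, 0, 0]'

```text
t: 28.05
tool_pos: [0.4067, -0.1048, 0.3012]
orientation: [3.107, -0.068, 0.43]
force: [-0.9, -0.7, 0.2]
opening: 0.0003
gripper_force: 0.0
```

```bash
python3 press.py -105|head -5
```

```text
tip [-117.7  -97.6  122.2] [-0.9 -0.7  0.2] [ 3.1 -0.1  0.4] 0.00027788354601271045
[-122  125] [-3.4  7.4 -3.9]
[-122  100] [-6.8  0.  24.1]
[-123.5   89.6] [-4.2  0.   9.6]
[-128.9   84. ] [-6.8 -0.   3.9]
```

Request:
drive_tool --moves '[0, -7, 7, 24, 0, 0, 0, 0, -7.5, 0, 6, 0, 0, 0, 0, -7, 0, 4, 0, 0, 0, 0, -6, 0, 5, 0, 0, 0, 0, -5.5, 0, 5.5, 0, 0, 0, 0, -4.5, 0, 6.5, 0, 0, 0, 0, 0, 0, 0, 0, 0, 0]'

```text
t: 28.75
tool_pos: [0.3835, -0.1123, 0.2423]
orientation: [3.104, -0.074, 0.434]
force: [0.3, -0.5, -0.1]
opening: 0.0002
gripper_force: 0.0
```

```bash
python3 press.py -105|head -1; python3 arms.py | sed -n 3,4p
```

```text
tip [-140.  -106.5   63.4] [ 0.3 -0.5 -0.1] [ 3.1 -0.1  0.4] 0.00024219125554472543
wrist -105 arms 1232 [(-86, -122, 110), (-85, -89, 109), (-87, -85, 108), (-83, -86, 107), (-88, -125, 106), (-141, -121, 99), (-140, -122, 94), (-90, -126, 89), (-91, -87, 83), (-91, -125, 75), (-92, -88, 65), (-94, -88, 56), (-95, -125, 53), (-97, -127, 42)]
   lever 3661 [(-158, -108, 95), (-141, -109, 93), (-138, -108, 81), (-134, -96, 74), (-129, -96, 58), (-121, -111, 55), (-113, -111, 54), (-106, -112, 51), (-98, -97, 50)]
```

Request:
drive_tool --moves '[0, -3.5, 0, 7, 0, 0, 0, 0, -2.5, 0, 7, 0, 0, 0, 0, -1.5, 0, 7, 0, 0, 0, 0, -0.5, 0, 6, 0, 0, 0, 0, 0, 0, 5, 0, 0, 0, 0, 0, 0, 3, 0, 0, 0, 0, 0, 0, 0, 0, 0, 0]'

```text
t: 29.6
tool_pos: [0.3861, -0.1126, 0.208]
orientation: [3.105, -0.072, 0.433]
force: [-17.3, 3.2, 21.9]
opening: 0.0003
gripper_force: 13.3
```

```bash
python3 press.py -105|head -1; python3 arms.py | sed -n 3,4p
```

```text
tip [-137.6 -106.6   29. ] [-17.3   3.2  21.9] [ 3.1 -0.1  0.4] 0.0003067294025602945
wrist -105 arms 1859 [(-129, -83, 130), (-129, -84, 129), (-128, -122, 128), (-129, -125, 126), (-86, -88, 109), (-86, -124, 108), (-86, -128, 108), (-88, -88, 107), (-89, -88, 106), (-87, -89, 95), (-88, -87, 86), (-88, -85, 75), (-139, -124, 62), (-88, -84, 53), (-89, -128, 32)]
   lever 4560 [(-160, -106, 110), (-138, -110, 58), (-134, -94, 49), (-130, -104, 33), (-128, -97, 35), (-120, -113, 36), (-112, -99, 40), (-105, -99, 43)]
```

Request:
drive_tool --moves '[0, 0, 0, -10, 0, 0, 0, 0, 0, 0, -40, 0, 0, 0, 0, 0, 0, -40, 0, 0, 0, 0, 0, -40, -40, 0, 0, 0, 0, 0, -40, 0, 0, 0, 0, 0, 0, -30, 0, 0, 0, 0, 0, 0, 0, 0, 0, 0, 0]'

```text
t: 30.45
tool_pos: [0.3566, -0.0029, 0.3285]
orientation: [3.105, -0.066, 0.439]
force: [0.8, -0.9, 0.2]
opening: 0.0008
gripper_force: 0.0
```

```bash
python3 press.py -105|head -1; python3 arms.py | sed -n 1,4p; python3 - <<'E'
from h import *
for n in ("top","scene"):
  c=cam(n); Q=wc(pts(c).reshape(-1,3)); m=(abs(Q[:,1])<140)&(abs(Q[:,0])<55)&(Q[:,2]>100)&(Q[:,2]<140); print(n,np.polyfit(Q[m][:,0],Q[m][:,2],1))
a=cam("wrist")["color"][:200,:,::-1]; cv2.imwrite("pics/fin.png",cv2.resize(a,None,fx=1.5,fy=1.5))
E
```

```text
tip [-171.5    1.8  149.8] [ 0.8 -0.9  0.2] [ 3.1 -0.1  0.4] 0.0008062856625809327
wrist 105 arms 445 [(-92, 86, 110), (-89, 88, 108), (-91, 123, 108), (-90, 85, 107), (-93, 86, 106), (-91, 81, 100), (-90, 81, 91), (-91, 84, 81), (-88, 81, 65), (-90, 122, 56), (-78, 88, 54), (-79, 87, 53), (-77, 86, 49), (-96, 87, 44), (-89, 83, 35)]
   lever 1290 [(-149, 116, 28), (-142, 108, 29), (-136, 109, 31), (-129, 103, 34), (-123, 98, 36), (-116, 97, 39), (-110, 115, 41), (-104, 107, 43), (-98, 95, 43)]
wrist -105 arms 524 [(-85, -121, 110), (-86, -84, 108), (-86, -128, 108), (-85, -121, 107), (-89, -88, 106), (-87, -84, 98), (-89, -126, 92), (-84, -85, 83), (-88, -86, 70), (-86, -84, 56), (-94, -121, 54), (-89, -126, 51), (-91, -121, 47), (-89, -84, 40), (-87, -82, 28)]
   lever 1302 [(-150, -108, 25), (-143, -116, 28), (-136, -103, 32), (-129, -97, 34), (-123, -99, 37), (-116, -97, 39), (-111, -112, 39), (-105, -103, 42), (-98, -113, 44)]
top [6.26940625e-04 1.17398613e+02]
scene [-3.39139158e-04  1.18245586e+02]
```

View pics/fin.png

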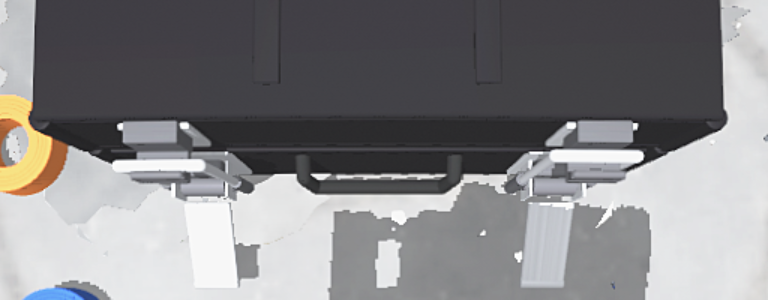

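Lid level, both levers down. The left bar at (160,166) sits about 5 mm further forward than the right one at (597,156), so I compare their heights to make sure it is in the groove and not on the lip.

```bash
python3 - <<'E'
from h import *
np.set_printoptions(precision=1,suppress=True)
c=cam("wrist"); Q=wc(pts(c).reshape(-1,3)); V=c["color"].max(2).ravel()
for yc in (105,-105):
    d=abs(Q[:,1]-yc)
    for lo,hi in ((0,12),(14,22)):
        m=(d>lo)&(d<hi)&(Q[:,2]>98)&(Q[:,2]<125)&(Q[:,0]<-74)&(Q[:,0]>-105)
        q=Q[m]; print(yc,lo,len(q))
        for x in range(-98,-74,2):
            k=abs(q[:,0]-x)<=1
            if k.sum()>3: print("  ",x,k.sum(),np.median(q[k][:,2]),end=";")
        print()
E
```

```text
105 0 1220
   -98 38 102.5946870392396;   -96 150 108.83992533039182;   -94 67 109.7601373120678;   -92 95 108.12671116925884;   -90 95 108.55105320691497;   -88 42 107.7067187929383;   -86 63 103.14673255638624;   -84 87 102.86780275287688;   -82 251 110.39095969816742;   -80 96 116.03742980777261;   -78 97 116.05251091512721;   -76 93 115.96011403366593;
105 14 388
   -96 19 105.08805027984428;   -94 16 105.42222054574268;   -92 82 107.73539840156779;   -90 53 108.36187533370362;   -88 33 107.90606082631776;   -84 5 102.59658606383142;   -82 28 107.4560391921217;   -80 35 107.8700853194256;   -78 29 108.07558938960356;   -76 36 109.61579491847141;
-105 0 1404
   -98 64 102.61602326629071;   -96 156 108.69288301378404;   -94 86 109.4696095575832;   -92 37 102.90407776350594;   -90 95 103.15265340470276;   -88 146 106.90876066189223;   -86 97 108.31004049000784;   -84 67 107.82672674098046;   -82 238 112.66438140419824;   -80 115 115.69628044255306;   -78 125 115.57583818042241;   -76 120 115.68473541864924;
-105 14 262
   -90 5 106.63927631626984;   -88 88 106.82586093572417;   -86 77 108.14004900889651;   -84 47 107.85023102982989;   -82 6 106.48907318600857;
```

In both latches the bar lies behind the lip (x=-95, top 109.7) with its centre at z≈105.3, the seat height, so both are seated. The robot is clear; hand in.

```bash
python3 -c "
from plant import robot
print(robot.close_job())"
```

```text
the job is handed in; nothing more can be done
None
```

The job is handed in: I found two black rolls on the bench and laid both flat, side by side, in the case. The lid is shut level, both latches are hooked with their levers down past centre, and the gripper never went near the dip cup, paint tin or masking tape.

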